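# Range the screw bottles by height in the display rack

### The job

Range the bottles by height in the white five-bay rack, one to a bay, stepping down from the tall white-capped bottle, which stays in the end bay where it stands: next to it the red-capped bottle (now wrongly put in the bay at the other end), then the small blue-capped bottle, the bottle with the red collar, and last, at the far end, the open glass vial. Set each one down upright on the floor of its bay and let go; do not drop or tip over any of them, and leave the loose white screw cap where it lies.

Things in the scene. Friction and masses are not known exactly. Their poses are not given: they have to be found in the camera images.
- rack: white moulded plastic bottle rack, fixed to the worktop for now: a row of five square open bays, 472 mm long along its own y, 96 mm wide along its own x (lugs at the two ends add 17 mm each). Origin: centre of its underside on the worktop. Bay centres lie at own x = 0, y = -0.184, -0.092, 0, +0.092, +0.184 m. Each bay is 88 x 88 mm inside, its floor 4 mm above the worktop; outer walls are 22 mm high, dividers 19 mm high and 4 mm thick.
- tall_bottle: tall bottle, 80 mm across and 192 mm high, natural (milky) plastic with a white cap 53 mm across; stands in one of the two end bays of the rack, either one, and stays there. Origin: centre of its underside; own z up.
- red_cap_bottle: clear round screw bottle with a red cap, body 63 mm across, 130 mm high; the cap is 44 mm across, from 104 to 130 mm above the underside. Starts in the end bay opposite the tall bottle. Origin: centre of its underside; own z up. About 0.13 to 0.25 kg.
- blue_cap_bottle: small clear round screw bottle with a blue cap, 105 mm high; body 56 mm across, straight from 10 to about 45 mm above the underside and tapering above that, cap 42 mm across over the top 27 mm; best held by the cap, fingertips 85 to 92 mm above the underside (there is not much height for a palm above the body). Starts on the worktop. Origin: centre of its underside; own z up. About 0.09 to 0.18 kg.
- collar_bottle: low bottle with a ribbed red collar 57 mm across (12 to 38 mm above the underside) and a narrow red cap 24 mm across on top (53 to 77 mm above the underside); 77 mm high. Starts on the worktop. Origin: centre of its underside; own z up. About 0.06 to 0.13 kg.
- vial: open clear glass vial, 66 mm high; body 35 mm across, straight up to 43 mm above the underside, then a narrower neck. Starts on the worktop. Origin: centre of its underside; own z up. About 0.02 to 0.04 kg.
- white_cap: loose white screw cap lying on the worktop among the bottles, 54 mm across, 26 mm high; not part of the row, to be left alone. Origin: centre of its underside.
There are look-alikes about, which are no part of the job. What is meant by the vial is not green or purple, and is the larger of those in its own colour.

How it is judged:
By the outcome, as a careful person would: the job done as asked, in the order asked, and still so for the second after the job is handed in, with the robot touching nothing.
It also fails if it takes over 118 s, if anything falls off the work surface, if the arm or the gripper's body presses on something with over 40 N, if the wrist force passes 120 N, or if a joint passes its speed limit or range.

### The arm

A 7-joint arm with a two-finger parallel gripper is mounted at the origin on a cart in front of the work surface, level with it; the furniture and walls round the work are solid. World frame = base frame: x ahead of the robot, y to its left, z up, the work surface at z = 0. Lengths are in m, angles in rad, forces in N, time in s.
With the tool pointing down it reaches from about 0.4 to 0.85 m from the base axis. Payload 10.4 kg.
Tool frame: the origin (TCP) lies at the very end of the fingers, on their centre line; the grasp point (between the pads) lies r.hold_point_z behind it (r.hold_point_z is the distance from the TCP to the grasp point, in m); z points along the fingers, y is the direction in which the jaws open and shut (so a half turn about z gives the same grasp; the last joint's range is limited). The gripper opens to 87 mm and grips with 3 to 60 N. Pads are 19 mm wide; open, the fingers measure 117 mm over their backs; the gripper's body (75 mm by 190 mm) begins 51 mm behind the grasp point.
Start: joints at [-1.271, 0.332, -0.065, 1.46, 0.022, 1.35, -0.088], TCP at [0.198, 0.593, 0.202] pointing down, gripper open.
Joint ranges: [-2.6, 2.6], [-0.5, 2.12], [-1.47, 1.34], [0.16, 2.42], [-1.27, 4.41], [0.06, 2.06], [-2.6, 2.6]. Speed limits (rad/s): [2.22, 2.22, 2.79, 2.79, 3.14, 3.14, 3.14].

### API

Orientations are given as a unit quaternion [x, y, z, w].
In Python, from bench import r gives the robot as it stands.
- The arm moves only by the tool send_rows, never from a script. Its argument "commands" is a list of rows, each a list of 7 numbers: the shift along the world's x, y, z normalised to -1 to 1, where 1 is 0.03 m, then the turn, a rotation vector about the world's x, y, z normalised to -1 to 1, where 1 is 5 degrees, then the gripper command: -1 is fully open, 1 is shut, values between are in proportion. In form: [[tx, ty, tz, ax, ay, az, jaw], ...]. A call has 1 to 10 rows; each row shifts and turns the pose as measured when the row begins; what a row does not reach is not made up. A row lasts 1/12 s, in which the tool goes at most 41.7 mm and 7.16 degrees, less where a joint would pass 70% of its speed; a pose out of reach is approached as far as the arm can. A call with a number of a shift or a turn outside -1 to 1 is refused whole. A call with a gripper value outside its range is refused whole. The fingers move at their own pace and stop on an object; "grip_force" is the grip in N (left out, the last holds). Time passes only in rows, so rows that do not move let the fingers close. It gives the time, the measured TCP pose, the force and the opening at its end, in the units of the state.
- r.read_state(): the state, without advancing time (a new reading comes with each control period).
- r.camera(name): name is "side" or "top" or "wrist"; returns the picture (420x560x3 uint8, blue, green, red); there is no depth.
- r.calibration(name): a dict with "K" (3x3 intrinsics, pixels), "dist" ([k1, k2, p1, p2, k3] as OpenCV has them; the pictures are not rectified), "R" (3x3) and "t" (3): a world point X has camera coordinates R X + t; the wrist camera has in their place "mount" (4x4, takes a point from camera to tool coordinates, whose origin is the TCP and whose axes are the flange's). Camera axes: x right, y down, z forward; pixel columns grow to the right and rows downward; lengths in m; the calibration is good to about 2 mm. A picture is of the moment at which its call begins: read the wrist's pose just before it. calibration takes no time and is no camera call.
- r.close_job(): hands the job in, once; it reports no verdict.
The state is a dict: "time": time; "joint_positions": joint angles; "joint_vel": joint speeds; "joint_torque": joint torques, N m; "ee_pos": TCP position; "eef_rot": TCP orientation; "ft_force": force on the tool from outside, world axes, zero at the start; "torque": the same for the moment, N m; "width": finger opening in m.
Only numpy, scipy, OpenCV 4.12 (cv2) and the standard library are available. Lean on these libraries where they do the work, as an engineer would, in place of code of your own. Each camera call takes 0.05 s, during which the arm holds its last target.

## Working session

There is one attempt and no reset: what is moved stays moved. The work goes in short steps, Python scripts to look and compute and a tool call to move; the robot and the scene stay as the last step left them, time stands still between calls to the robot, and variables do not carry over. Pictures are saved under pics/ and viewed, and the job is handed in when it is done.

Besides the shell and the picture viewer there is one more tool, called after ">>>" as name(argument=value, ...), one argument or row to a line, values as JSON. send_rows: Moves the arm, as the interface text tells. Scaled input: -1 to 1 covers 0.03 m each way for a shift and 5 degrees each way for a turn. Its arguments: {"type":"object","properties":{"commands":{"type":"array"},"grip_force":{"type":"number"}},"required":["commands"]}

```bash
mkdir -p pics; ls
python3 - <<'E'
from bench import r
import cv2,numpy as np
print(r.read_state()); print(r.hold_point_z)
for n in ["side","top","wrist"]:
    cv2.imwrite(f"pics/{n}0.png",r.camera(n)); print(n,r.calibration(n))
E
```

```text
pics
{'time': 0.0, 'joint_positions': array([-1.27060651,  0.33286281, -0.06472048,  1.46092636,  0.02162995,
        1.34988775, -0.0885103 ]), 'joint_vel': array([ 1.59737494e-03,  3.04998997e-05,  2.67360209e-03, -3.61248286e-04,
        3.65242690e-04,  8.92220414e-04, -5.30429949e-05]), 'joint_torque': array([ 5.50911329e-05, -6.23255253e+01,  2.47927249e-02, -3.89898956e+01,
       -6.13241899e-02,  3.97995289e-02,  1.40545553e-04]), 'ee_pos': array([0.19813478, 0.59233607, 0.20146681]), 'eef_rot': array([ 1.60677180e-01,  9.87006769e-01, -6.90373325e-04, -6.87393055e-05]), 'ft_force': array([-0.5474094 , -0.26548987,  0.32509848]), 'torque': array([-0.0113842 , -0.00199878,  0.01725468]), 'width': 0.08709909739935966}
0.0187
side {'K': array([[484.48851046,   0.        , 281.02705835],
       [  0.        , 484.48851046, 205.49413749],
       [  0.        ,   0.        ,   1.        ]]), 'dist': array([-0.01964995,  0.        ,  0.        ,  0.        ,  0.        ]), 'R': array([[ 0.86614904, -0.49937106, -0.02035657],
       [-0.3330345 , -0.54631318, -0.76852452],
       [ 
[... 436 characters left out ...]
17 ],
       [ 0.07392907, -0.00670858, -0.99724094]]), 't': array([0.04261057, 0.47955372, 1.05216188])}
wrist {'K': array([[368.72816838,   0.        , 277.79572601],
       [  0.        , 368.72816838, 211.63753472],
       [  0.        ,   0.        ,   1.        ]]), 'dist': array([0.00743999, 0.        , 0.        , 0.        , 0.        ]), 'mount': array([[ 4.40969524e-04, -9.69591213e-01, -2.44729822e-01,
         6.71327000e-02],
       [ 9.99999562e-01,  6.29649928e-04, -6.92738241e-04,
        -2.07823431e-04],
       [ 8.25767026e-04, -2.44729409e-01,  9.69591066e-01,
        -1.82091536e-01],
       [ 0.00000000e+00,  0.00000000e+00,  0.00000000e+00,
         1.00000000e+00]])}
```

View pics/side0.png

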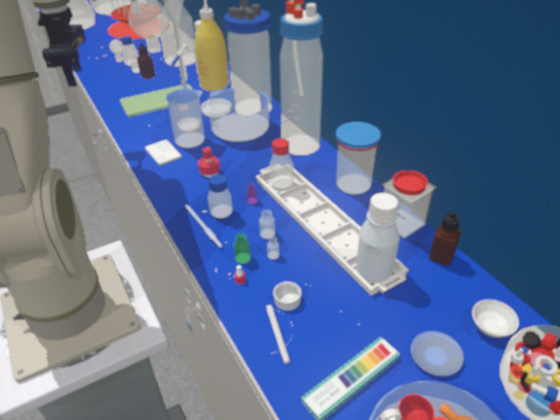

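View pics/top0.png

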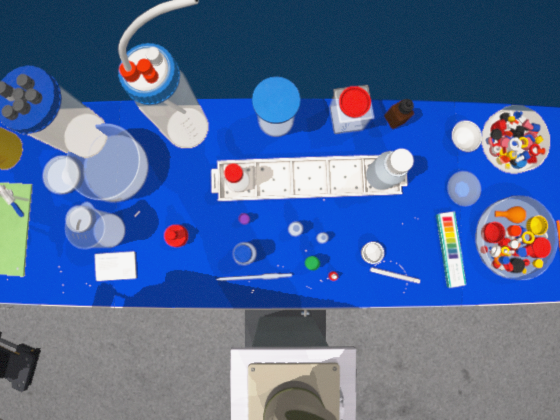

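View pics/wrist0.png

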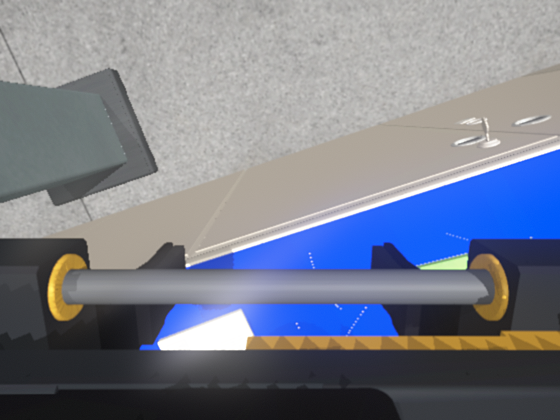

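Run:
```python
import cv2
a=cv2.imread("pics/side0.png")[120:310,150:420]; cv2.imwrite("pics/side0c.png",cv2.resize(a,(800,563),interpolation=cv2.INTER_CUBIC))
a=cv2.imread("pics/top0.png")[145:290,150:420]; cv2.imwrite("pics/top0c.png",cv2.resize(a,(800,430),interpolation=cv2.INTER_CUBIC))
```

```text
(no output)
```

View pics/side0c.png

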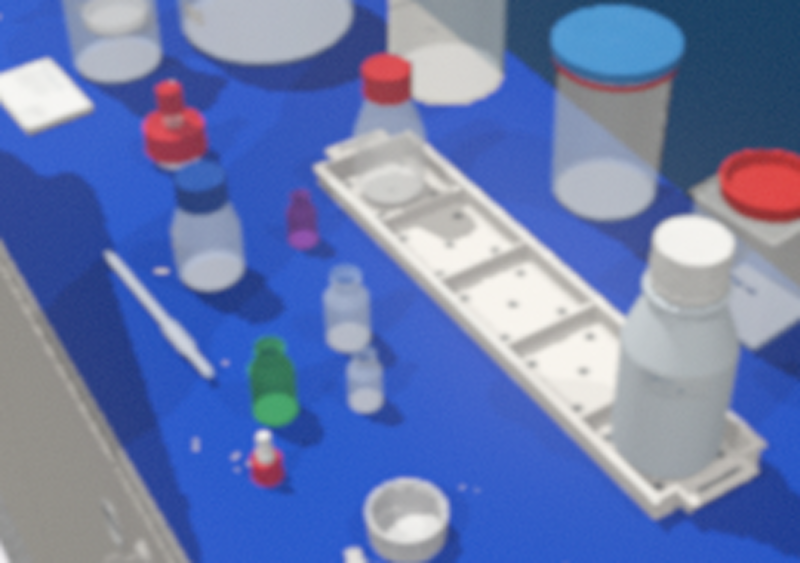

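View pics/top0c.png

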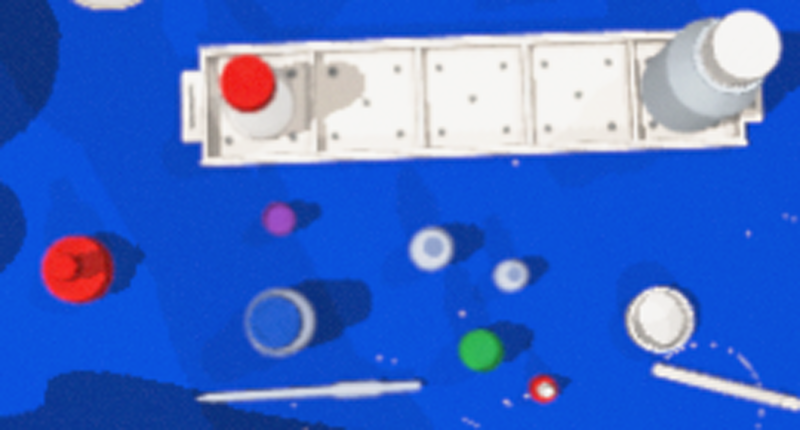

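```bash
cat > h.py <<'E'
import numpy as np, cv2
from scipy.spatial.transform import Rotation as Ro
from bench import r
def cam(n,st=None):
    c=r.calibration(n)
    if n=="wrist":
        M=np.array(c["mount"]); T=np.eye(4); T[:3,:3]=Ro.from_quat(st["eef_rot"]).as_matrix(); T[:3,3]=st["ee_pos"]
        W=T@M; c["R"]=W[:3,:3].T; c["t"]=-W[:3,:3].T@W[:3,3]
    return c
def ray(c,p):
    q=cv2.undistortPoints(np.array([[p]],float),c["K"],c["dist"])[0,0]
    d=c["R"].T@np.array([q[0],q[1],1]); return -c["R"].T@c["t"], d/np.linalg.norm(d)
def onz(c,p,z):
    o,d=ray(c,p); return o+d*(z-o[2])/d[2]
def tri(*cp):
    A=np.zeros((3,3));b=np.zeros(3);R=[]
    for c,p in cp:
        o,d=ray(c,p);P=np.eye(3)-np.outer(d,d);A+=P;b+=P@o;R.append((o,P))
    X=np.linalg.solve(A,b); return X,[round(float(np.linalg.norm(P@(X-o)))*1000,1) for o,P in R]
def proj(c,X):
    return cv2.projectPoints(np.array(X,float).reshape(-1,3),cv2.Rodrigues(c["R"])[0],c["t"],c["K"],c["dist"])[0].reshape(-1,2)
E
python3 - <<'E'
from h import *
np.set_printoptions(precision=4,suppress=True)
T=cam("top");S=cam("side");k=2.963
t=lambda u,v:(150+u/k,145+v/k)
s=lambda u,v:(150+u/k,120+v/k)
for n,a,b in [("red",(247,82),(386,68)),("blue",(274,321),(202,170)),("collar",(66,266),(168,88)),("vial",(432,246),(346,273)),("tall",(747,46),(694,240)),("wcap",(660,317),(407,500)),("purple",(280,217),(301,195)),("vial2",(513,273),(367,355))]:
    print(n,*tri((T,t(*a)),(S,s(*b))))
for n,p,z in [("A",(202,47),.022),("B",(205,163),.022),("C",(745,145),.022)]: print(n,onz(T,t(*p),z))
print("vialbase",onz(S,s(348,338),0), "collar centre",onz(T,t(78,269),.038),"bluebase",onz(S,s(210,270),0),"redbase",onz(S,s(390,187),.004))
for n,p in [("div1near",(311,158)),("div1far",(316,45)),("div2n",(424,156)),("d2f",(419,42)),("d3n",(535,152)),("d3f",(527,38))]: print(n,onz(T,t(*p),.02))
E
```

```text
red [0.5751 0.141  0.1289] [0.9, 0.9]
blue [0.3938 0.1208 0.106 ] [2.3, 2.3]
collar [0.4359 0.292  0.0732] [0.5, 0.5]
vial [ 0.4536 -0.0037  0.0633] [2.1, 2.1]
tall [ 0.5912 -0.2273  0.1931] [1.5, 1.5]
wcap [ 0.3943 -0.1967  0.0294] [1.3, 1.3]
purple [0.4782 0.1206 0.0474] [1.8, 1.8]
vial2 [ 0.4326 -0.0718  0.0429] [2.6, 2.6]
A [0.6242 0.1906 0.022 ]
B [0.5244 0.1869 0.022 ]
C [ 0.5397 -0.2747  0.022 ]
vialbase [ 0.4524 -0.0084 -0.    ] collar centre [0.4341 0.2905 0.038 ] bluebase [0.3934 0.1246 0.    ] redbase [0.577  0.1407 0.004 ]
div1near [0.5287 0.0971 0.02  ]
div1far [0.626  0.0932 0.02  ]
div2n [0.5302 0.0013 0.02  ]
d2f [0.6285 0.005  0.02  ]
d3n [ 0.5336 -0.0932  0.02  ]
d3f [ 0.6322 -0.0877  0.02  ]
```

Run:
```python
from h import *
np.set_printoptions(precision=4,suppress=True)
T=cam("top");S=cam("side")
for n,a,b in [("bluejar",(276.5,98),(358,134)),("redjar",(354,101),(410,182))]:
    print(n,*tri((T,a),(S,b)))
print(onz(T,(278,135),0),onz(T,(333,131),.0),onz(T,(172,285),0), onz(T,(243,305),0))
```

```text
bluejar [0.7405 0.0438 0.1523] [1.0, 1.0]
redjar [ 0.7479 -0.1395  0.1202] [0.7, 0.7]
[0.6969 0.0387 0.    ] [ 0.7081 -0.105   0.    ] [0.3099 0.3094 0.    ] [0.2603 0.1281 0.    ]
```

>>> send_rows(
  commands=[
    [0,0,1,0,0,-1,-1],
    [0.3,-1,1,0,0,-1,-1],
    [0.5,-1,1,0,0,-1,-1],
    [0.8,-1,0,0,0,-1,-1],
    [1,-1,0,0,0,-1,-1],
    [1,-1,0,0,0,-1,-1],
    [1,-1,0,0,0,-1,-1],
    [1,-1,0,0,0,-1,-1],
    [1,-1,0,0,0,-1,-1],
    [1,-1,0,0,0,-1,-1],
  ],
  grip_force=20,
)

```text
time: 0.98
ee_pos: [0.4152, 0.3215, 0.2913]
eef_rot: [0.571, 0.821, -0.001, -0.005]
ft_force: [1.1, 1.0, 0.2]
width: 0.0873
```

>>> send_rows(
  commands=[
    [1,-1,0,0,0,-1,-1],
    [1,-1,0,0,0,-1,-1],
    [1,-1,0,0,0,-1,-1],
    [1,-1,0,0,0,-0.7,-1],
    [0.7,-1,0,0,0,0,-1],
    [0.7,-0.7,0,0,0,0,-1],
    [0,0,0,0,0,0,-1],
  ],
)

```text
time: 1.57
ee_pos: [0.5789, 0.1394, 0.2908]
eef_rot: [0.707, 0.707, -0.001, -0.003]
ft_force: [-0.9, -0.8, 0.3]
width: 0.0868
```

Run:
```python
from h import *
st=r.read_state(); print(st["ee_pos"],st["eef_rot"],st["joint_positions"])
cv2.imwrite("pics/w1.png",r.camera("wrist"))
```

```text
[0.57891546 0.13935027 0.29077974] [ 0.70718849  0.70701603 -0.00124489 -0.00334911] [-0.68091817  0.24792592  0.46108356  1.41504309 -0.11400143  1.50969094
 -0.22471162]
```

View pics/w1.png

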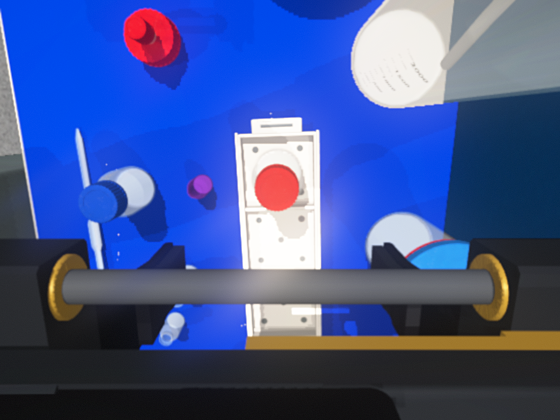

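Run:
```python
from h import *
np.set_printoptions(precision=4,suppress=True)
st=r.read_state();W=cam("wrist",st);T=cam("top");S=cam("side");k=2.963
t=lambda u,v:(150+u/k,145+v/k)
s=lambda u,v:(150+u/k,120+v/k)
for n,a,b,w in [("red",(247,82),(386,68),(277,188)),("blue",(274,321),(202,170),(101,203)),("collar",(66,266),(168,88),(142,29))]:
    print(n,*tri((T,t(*a)),(S,s(*b)),(W,w)), onz(W,w,{"red":.134,"blue":.105,"collar":.077}[n]))
print(onz(W,(237,133),.022),onz(W,(319,130),.022),"div",onz(W,(243,210),.02),onz(W,(316,208),.02))
c=np.array([.582,-.0445]);d=np.array([.033,-.9995])
for i in range(5): print(i,c+d*.092*(i-2))
```

```text
red [0.5755 0.1427 0.1273] [1.4, 1.5, 1.6] [0.575  0.1454 0.134 ]
blue [0.394  0.1224 0.1044] [2.4, 2.6, 1.4] [0.3943 0.1239 0.105 ]
collar [0.4372 0.2942 0.0705] [2.2, 0.9, 1.9] [0.4413 0.2935 0.077 ]
[0.526  0.1916 0.022 ] [0.624  0.1953 0.022 ] div [0.5309 0.0962 0.02  ] [0.6232 0.0991 0.02  ]
0 [0.5759 0.1394]
1 [0.579  0.0475]
2 [ 0.582  -0.0445]
3 [ 0.585  -0.1365]
4 [ 0.5881 -0.2284]
```

>>> send_rows(
  commands=[
    [-0.11,0.08,-1,0,0,0,-1],
    [0,0,-1,0,0,0,-1],
    [0,0,-1,0,0,0,-1],
    [0,0,-1,0,0,0,-1],
    [0,0,-0.8,0,0,0,-1],
    [0,0,-0.5,0,0,0,-1],
    [0,0,0,0,0,0,-1],
  ],
)

```text
time: 2.2
ee_pos: [0.5698, 0.1508, 0.1257]
eef_rot: [0.704, 0.71, 0.0, -0.005]
ft_force: [-1.1, 0.5, 0.5]
width: 0.0872
```

Run:
```python
from h import *
st=r.read_state(); print(st["ee_pos"])
a=r.camera("side")[80:220,200:400]; cv2.imwrite("pics/s1.png",cv2.resize(a,(800,560)))
cv2.imwrite("pics/w2.png",r.camera("wrist"))
```

```text
[0.56984574 0.15082447 0.12574995]
```

View pics/s1.png

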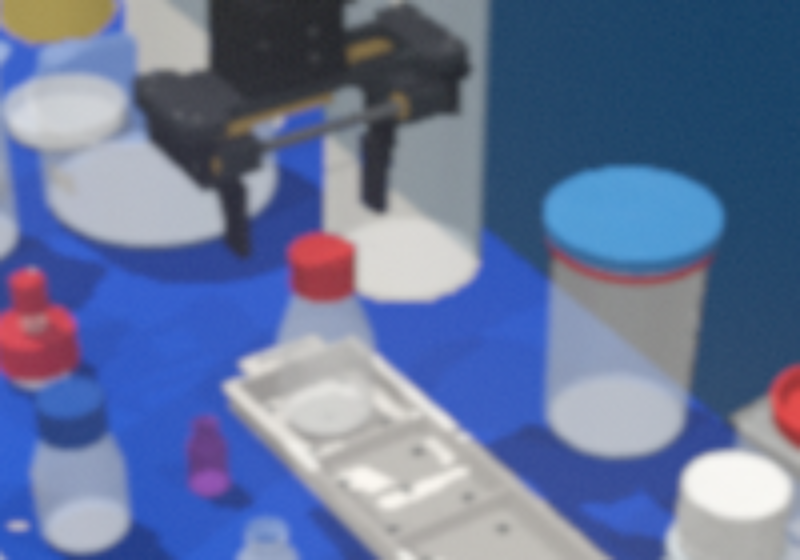

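View pics/w2.png

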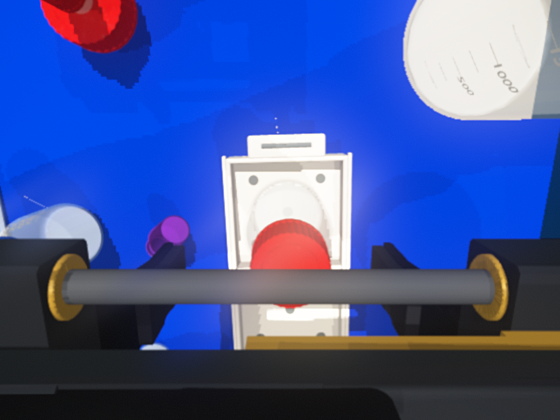

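Run:
```python
from h import *
st=r.read_state(); print(st["ee_pos"],st["time"])
S=cam("side")
p=proj(S,[[.57,.1508,.1257],[.5755,.142,.134],[.5755,.142,.004]]); print((p-[200,80])*4)
a=r.camera("side")[80:220,200:400]; cv2.imwrite("pics/s2.png",cv2.resize(a,(800,560)))
print(r.read_state()["ee_pos"])
```

```text
[0.57164908 0.15110828 0.12906032] 2.3
[[304.82311046 251.60157707]
 [319.23464075 244.1741622 ]
 [323.55869104 412.19607197]]
[0.57267432 0.15086167 0.13024914]
```

View pics/s2.png

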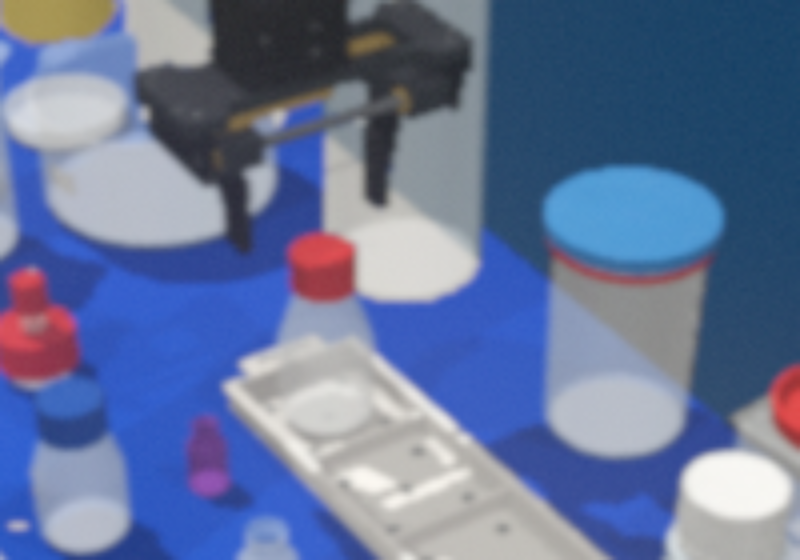

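Run:
```python
from h import *
np.set_printoptions(precision=4,suppress=True)
st=r.read_state(); print(st["ee_pos"],st["time"],st["eef_rot"],st["joint_positions"])
W=cam("wrist",st);S=cam("side");R=Ro.from_quat(st["eef_rot"]).as_matrix()
pts=[st["ee_pos"]+R@np.array(v) for v in ([0,.0435,0],[0,-.0435,0],[0,.0585,0],[0,-.0585,0],[0.01,.05,0],[.01,-.05,0])]
print(proj(W,pts)); print((proj(S,pts)-[200,80])*4)
cv2.imwrite("pics/w3.png",r.camera("wrist"))
```

```text
[0.5727 0.1509 0.1302] 2.35 [ 0.7044  0.7098  0.0033 -0.004 ] [-0.6804  0.3203  0.4287  1.6676 -0.153   1.1832 -0.2056]
[[362.2735 249.526 ]
 [195.8635 249.4261]
 [391.0065 249.5549]
 [167.1453 249.4205]
 [375.9758 231.2411]
 [182.217  231.1293]]
[[368.1074 224.3566]
 [246.8776 264.4062]
 [388.3479 217.6743]
 [225.2927 271.5418]
 [368.6397 214.2745]
 [229.8032 259.8274]]
```

View pics/w3.png

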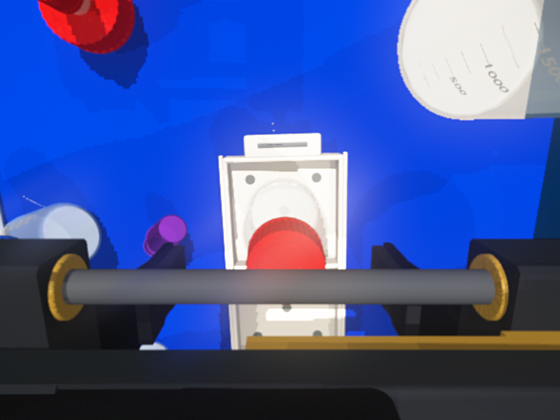

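```bash
cat >> h.py <<'E'
def need(x,y,z,yaw=2.0):
    """print shift / turn from the measured pose, in units of moves"""
    st=r.read_state(); d=(np.array([x,y,z])-st["ee_pos"])/.03
    Q=Ro.from_euler("z",yaw,degrees=True)*Ro.from_matrix(np.array([[0,1,0],[1,0,0],[0,0,-1.]]))
    w=(Q*Ro.from_quat(st["eef_rot"]).inv()).as_rotvec(degrees=True)/5
    print("t",round(st["time"],2),"pos",st["ee_pos"].round(4),"need",d.round(2),"turn",w.round(2),"F",st["ft_force"].round(1),"w",round(float(st["width"]),4))
E
python3 -c "
from h import *
need(.5755,.142,.109)"
```

```text
t 2.4 pos [0.5732 0.1507 0.1308] need [ 0.08 -0.29 -0.73] turn [-0.12  0.    0.32] F [0.1 0.7 0.6] w 0.0872
```

>>> send_rows(
  commands=[
    [0.08,-0.29,0.1,-0.12,0,0.3,-1],
    [0,0,0,0,0,0,-1],
    [0,0,0,0,0,0,-1],
  ],
)

```text
time: 2.65
ee_pos: [0.5777, 0.1432, 0.1383]
eef_rot: [0.695, 0.719, 0.003, 0.001]
ft_force: [0.9, -0.2, -0.1]
width: 0.0874
```

```bash
python3 -c "
from h import *
need(.5755,.142,.109)"
```

```text
t 2.65 pos [0.5777 0.1432 0.1383] need [-0.07 -0.04 -0.98] turn [-0.03  0.07  0.01] F [ 0.9 -0.2 -0.1] w 0.0874
```

>>> send_rows(
  commands=[
    [-0.07,-0.04,-0.5,0,0,0,-1],
    [0,0,-0.4,0,0,0,-1],
    [0,0,-0.1,0,0,0,-1],
    [0,0,0,0,0,0,-1],
  ],
)

```text
time: 2.98
ee_pos: [0.5775, 0.1437, 0.1104]
eef_rot: [0.696, 0.718, 0.006, 0.002]
ft_force: [-0.6, -0.2, -0.3]
width: 0.0868
```

```bash
python3 -c "
from h import *
need(.5755,.142,.109)"
```

```text
t 2.98 pos [0.5775 0.1437 0.1104] need [-0.07 -0.06 -0.05] turn [-0.08  0.13  0.03] F [-0.6 -0.2 -0.3] w 0.0868
```

Good; close on the cap.

>>> send_rows(
  commands=[
    [-0.07,-0.05,-0.05,0,0.1,0,1],
    [0,0,0,0,0,0,1],
    [0,0,0,0,0,0,1],
    [0,0,0,0,0,0,1],
    [0,0,0,0,0,0,1],
    [0,0,0,0,0,0,1],
    [0,0,0,0,0,0,1],
    [0,0,0,0,0,0,1],
  ],
  grip_force=20,
)

```text
time: 3.65
ee_pos: [0.5761, 0.1427, 0.1105]
eef_rot: [0.696, 0.718, 0.004, -0.001]
ft_force: [0.0, -0.2, -0.1]
width: 0.0419
```

Run:
```python
from h import *
need(.585,-.1355,.25)
a=r.camera("side")[80:220,200:400]; cv2.imwrite("pics/s3.png",cv2.resize(a,(800,560)))
```

```text
t 3.65 pos [0.5761 0.1427 0.1105] need [ 0.3  -9.27  4.65] turn [-0.09  0.04  0.04] F [ 0.  -0.2 -0.1] w 0.0419
```

View pics/s3.png

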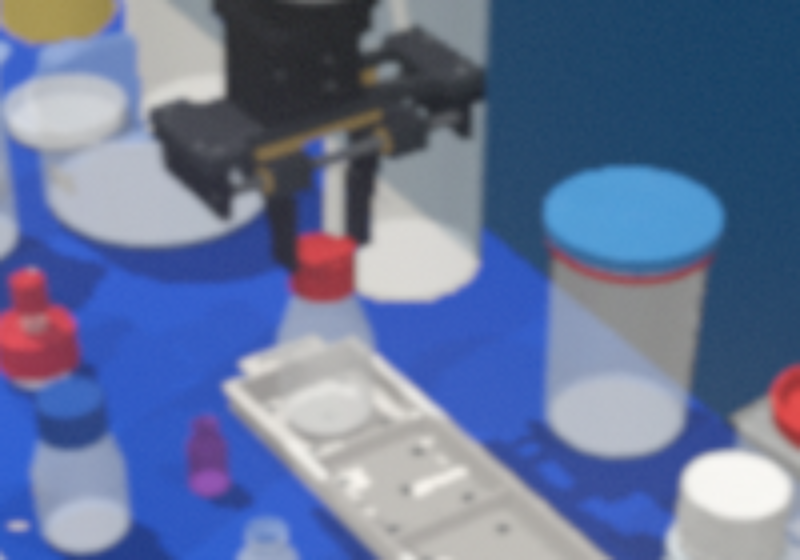

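>>> send_rows(
  commands=[
    [0,0,0.3,0,0,0,1],
    [0,0,0.5,0,0,0,1],
    [0,0,0.7,0,0,0,1],
    [0,0,0.7,0,0,0,1],
    [0,0,0.3,0,0,0,1],
    [0,0,0,0,0,0,1],
  ],
)

```text
time: 4.2
ee_pos: [0.5742, 0.142, 0.1891]
eef_rot: [0.696, 0.718, 0.002, -0.002]
ft_force: [0.1, 0.2, -1.4]
width: 0.0394
```

Run:
```python
from h import *
need(.585,-.1355,.25)
a=r.camera("side")[80:220,200:400]; cv2.imwrite("pics/s4.png",cv2.resize(a,(800,560)))
```

```text
t 4.2 pos [0.5742 0.142  0.1891] need [ 0.36 -9.25  2.03] turn [-0.07 -0.    0.04] F [ 0.1  0.2 -1.4] w 0.0394
```

View pics/s4.png

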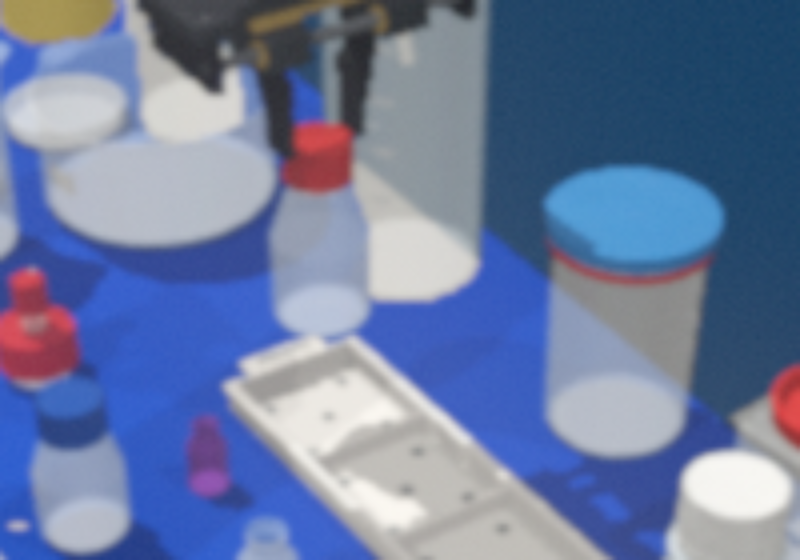

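>>> send_rows(
  commands=[
    [0.04,0.02,-0.5,0,0,0,1],
    [0,0,-0.7,0,0,0,1],
    [0,0,-0.6,0,0,0,1],
    [0,0,-0.3,0,0,0,1],
    [0,0,0,0,0,0,1],
    [0,0,0,0,0,0,1],
  ],
)

```text
time: 4.75
ee_pos: [0.573, 0.1419, 0.1185]
eef_rot: [0.696, 0.718, -0.0, -0.003]
ft_force: [-0.1, -0.0, -1.0]
width: 0.0394
```

Run:
```python
from h import *
need(.576,.142,.113)
a=r.camera("side")[80:220,200:400]; cv2.imwrite("pics/s5.png",cv2.resize(a,(800,560)))
```

```text
t 4.75 pos [0.573  0.1419 0.1185] need [ 0.1   0.   -0.18] turn [-0.05 -0.06  0.04] F [-0.1 -0.  -1. ] w 0.0394
```

View pics/s5.png

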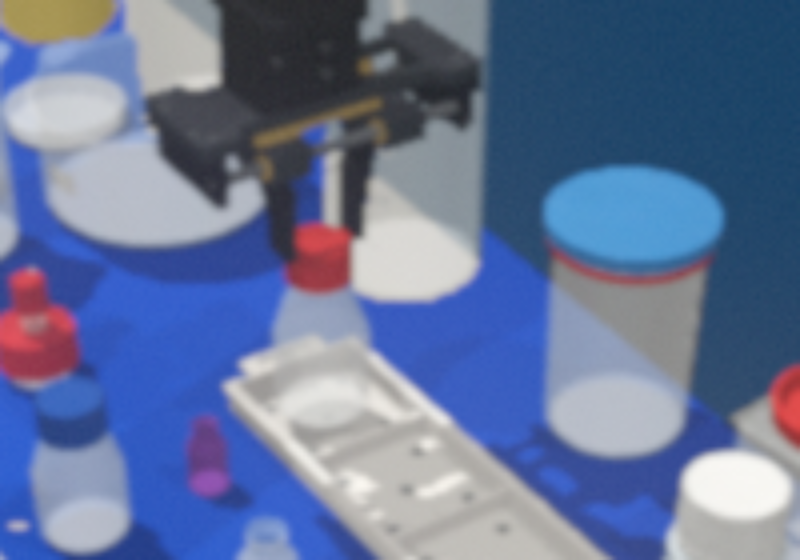

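>>> send_rows(
  commands=[
    [0.05,0,-0.15,0,0,0,1],
    [0,0,-0.08,0,0,0,1],
    [0,0,0,0,0,0,1],
    [0,0,0,0,0,0,1],
  ],
)

```text
time: 5.13
ee_pos: [0.576, 0.1424, 0.1134]
eef_rot: [0.696, 0.718, 0.001, -0.003]
ft_force: [0.4, -0.7, -2.3]
width: 0.0392
```

```bash
python3 -c "
from h import *
need(.576,.142,.109)"
```

```text
t 5.13 pos [0.576  0.1424 0.1134] need [-0.   -0.01 -0.15] turn [-0.06 -0.02  0.04] F [ 0.4 -0.7 -2.3] w 0.0392
```

>>> send_rows(
  commands=[
    [0,0,-0.08,0,0,0,1],
    [0,0,-0.05,0,0,0,1],
    [0,0,0,0,0,0,1],
  ],
)

```text
time: 5.38
ee_pos: [0.5769, 0.1426, 0.1105]
eef_rot: [0.696, 0.718, 0.002, -0.002]
ft_force: [-0.7, 0.8, -1.3]
width: 0.0393
```

```bash
python3 -c "
from h import *
need(.576,.142,.109)"
```

```text
t 5.38 pos [0.5769 0.1426 0.1105] need [-0.03 -0.02 -0.05] turn [-0.07  0.    0.04] F [-0.7  0.8 -1.3] w 0.0393
```

>>> send_rows(
  commands=[
    [0,0,-0.06,0,0,0,1],
    [0,0,0,0,0,0,1],
    [0,0,-0.06,0,0,0,1],
    [0,0,0,0,0,0,1],
  ],
)

```text
time: 5.72
ee_pos: [0.5793, 0.1433, 0.1105]
eef_rot: [0.696, 0.718, 0.006, -0.001]
ft_force: [0.3, -0.5, -1.5]
width: 0.0392
```

Run:
```python
from h import *
need(.576,.142,.109)
a=r.camera("side")[80:220,200:400]; cv2.imwrite("pics/s6.png",cv2.resize(a,(800,560)))
```

```text
t 5.72 pos [0.5793 0.1433 0.1105] need [-0.11 -0.04 -0.05] turn [-0.11  0.07  0.04] F [ 0.3 -0.5 -1.5] w 0.0392
```

View pics/s6.png

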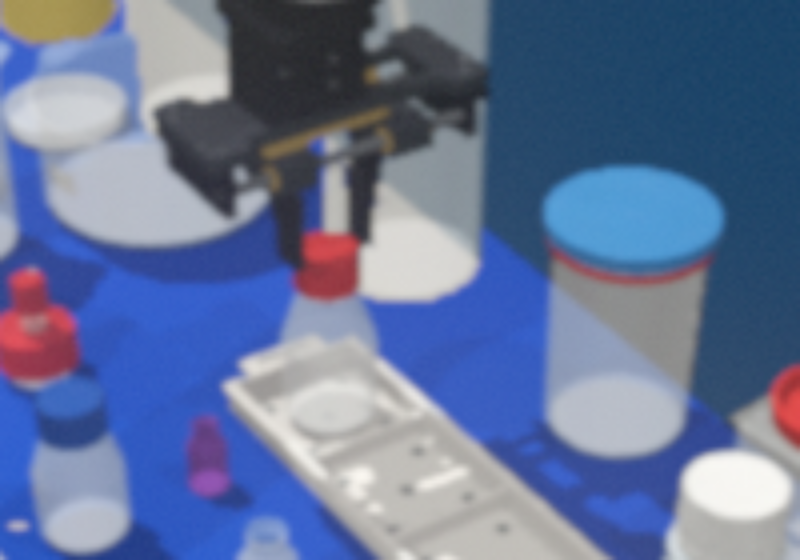

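>>> send_rows(
  commands=[
    [-0.1,-0.04,-0.12,-0.1,0.1,0,1],
    [0,0,0,0,0,0,1],
    [0,0,-0.1,0,0,0,1],
    [0,0,0,0,0,0,1],
  ],
)

```text
time: 6.1
ee_pos: [0.5822, 0.1445, 0.1101]
eef_rot: [0.696, 0.718, 0.006, 0.002]
ft_force: [-0.8, 0.0, -1.3]
width: 0.0398
```

```bash
python3 -c "
from h import *
need(.576,.142,.102)"
```

```text
t 6.1 pos [0.5822 0.1445 0.1101] need [-0.21 -0.08 -0.27] turn [-0.07  0.13  0.04] F [-0.8  0.  -1.3] w 0.0398
```

>>> send_rows(
  commands=[
    [-0.2,-0.08,-0.15,0,0.1,0,1],
    [-0.05,0,-0.05,0,0,0,1],
  ],
)

```text
time: 6.27
ee_pos: [0.5795, 0.144, 0.109]
eef_rot: [0.696, 0.718, 0.009, 0.001]
ft_force: [-1.3, 0.5, 5.3]
width: 0.0402
```

```bash
python3 -c "
from h import *
need(.576,.142,.102)"
```

```text
t 6.27 pos [0.5795 0.144  0.109 ] need [-0.12 -0.07 -0.23] turn [-0.13  0.15  0.03] F [-1.3  0.5  5.3] w 0.0402
```

>>> send_rows(
  commands=[
    [-0.08,-0.05,0.05,-0.1,0.1,0,-0.4],
    [0,0,0,0,0,0,-0.4],
    [-0.05,0,0,0,0,0,-0.4],
    [-0.05,0,0,0,0,0,-0.4],
  ],
)

```text
time: 6.6
ee_pos: [0.5729, 0.1419, 0.1091]
eef_rot: [0.696, 0.718, 0.001, 0.001]
ft_force: [0.1, -0.4, -0.1]
width: 0.0573
```

```bash
python3 -c "
from h import *
need(.576,.142,.101)"
```

```text
t 6.6 pos [0.5729 0.1419 0.1091] need [ 0.1   0.   -0.27] turn [-0.01  0.03  0.03] F [ 0.1 -0.4 -0.1] w 0.0573
```

>>> send_rows(
  commands=[
    [0.1,0,-0.2,0,0,0,-0.4],
    [0,0,-0.12,0,0,0,-0.4],
    [0,0,0,0,0,0,-0.4],
    [0,0,0,0,0,0,-0.4],
  ],
)

```text
time: 6.93
ee_pos: [0.5746, 0.1414, 0.0966]
eef_rot: [0.696, 0.718, -0.0, -0.0]
ft_force: [0.0, -0.6, 0.0]
width: 0.0607
```

Run:
```python
from h import *
need(.576,.142,.101)
a=r.camera("side")[80:220,200:400]; cv2.imwrite("pics/s7.png",cv2.resize(a,(800,560)))
```

```text
t 6.93 pos [0.5746 0.1414 0.0966] need [0.05 0.02 0.15] turn [ 0.01 -0.01  0.03] F [ 0.  -0.6  0. ] w 0.0607
```

View pics/s7.png

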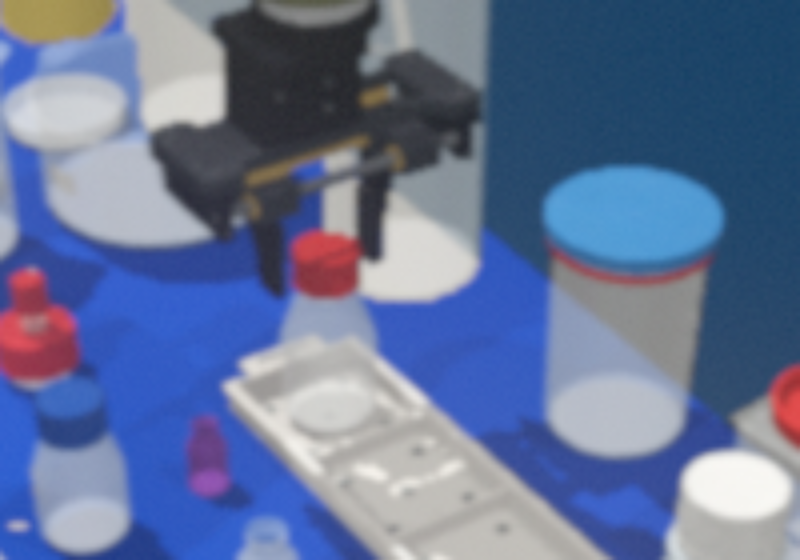

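>>> send_rows(
  commands=[
    [0.06,0.02,0.05,0,0,0,1],
    [0,0,0,0,0,0,1],
    [0,0,0,0,0,0,1],
    [0,0,0,0,0,0,1],
    [0,0,0,0,0,0,1],
  ],
  grip_force=25,
)

```text
time: 7.4
ee_pos: [0.5769, 0.1421, 0.0985]
eef_rot: [0.696, 0.718, -0.0, 0.0]
ft_force: [0.7, -0.3, -0.4]
width: 0.0417
```

>>> send_rows(
  commands=[
    [0,0,0.3,0,0,0,1],
    [0,0,0.6,0,0,0,1],
    [0,0,0.8,0,0,0,1],
    [0,0,0.6,0,0,0,1],
    [0,0,0.2,0,0,0,1],
  ],
)

```text
time: 7.82
ee_pos: [0.5742, 0.1411, 0.1756]
eef_rot: [0.696, 0.718, -0.003, -0.001]
ft_force: [0.8, 0.4, -1.5]
width: 0.0418
```

Run:
```python
from h import *
need(.585,-.136,.2)
a=r.camera("side")[60:200,200:400]; cv2.imwrite("pics/s8.png",cv2.resize(a,(800,560)))
```

```text
t 7.82 pos [0.5742 0.1411 0.1756] need [ 0.36 -9.24  0.81] turn [ 0.03 -0.07  0.04] F [ 0.8  0.4 -1.5] w 0.0418
```

View pics/s8.png

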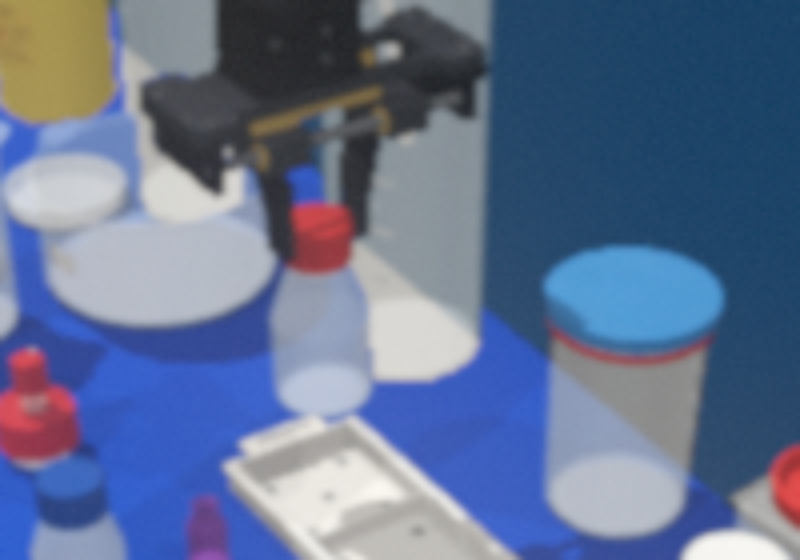

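>>> send_rows(
  commands=[
    [0.04,-0.5,0,0,0,0,1],
    [0.04,-0.9,0,0,0,0,1],
    [0.04,-1,0,0,0,0,1],
    [0.04,-1,0,0,0,0,1],
    [0.04,-1,0,0,0,0,1],
    [0.04,-1,0,0,0,0,1],
    [0.04,-1,0,0,0,0,1],
    [0.04,-1,0,0,0,0,1],
    [0.04,-0.7,0,0,0,0,1],
    [0,-0.4,0,0,0,0,1],
  ],
)

```text
time: 8.7
ee_pos: [0.5775, -0.1269, 0.167]
eef_rot: [0.693, 0.72, -0.007, -0.004]
ft_force: [-0.5, -0.3, -0.5]
width: 0.0416
```

Run:
```python
from h import *
need(.585,-.136,.12)
a=r.camera("side")[120:295,230:480]; cv2.imwrite("pics/s9.png",cv2.resize(a,(800,560)))
```

```text
t 8.7 pos [ 0.5775 -0.1269  0.167 ] need [ 0.25 -0.3  -1.57] turn [ 0.04 -0.18 -0.04] F [-0.5 -0.3 -0.5] w 0.0416
```

View pics/s9.png

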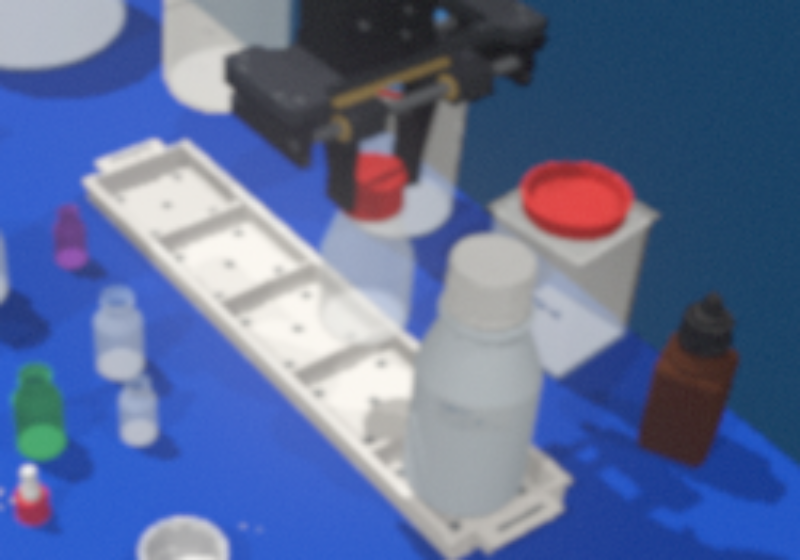

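>>> send_rows(
  commands=[
    [0.25,-0.25,-0.2,0,-0.15,0,1],
    [0,0,-0.5,0,0,0,1],
    [0,0,-0.5,0,0,0,1],
    [0,0,-0.2,0,0,0,1],
  ],
)

```text
time: 9.08
ee_pos: [0.5836, -0.143, 0.1208]
eef_rot: [0.696, 0.718, -0.003, 0.002]
ft_force: [-0.5, 0.5, -2.5]
width: 0.0417
```

Run:
```python
from h import *
need(.585,-.136,.0985)
cv2.imwrite("pics/t1.png",cv2.resize(r.camera("top")[130:230,200:440],(800,333)))
```

```text
t 9.08 pos [ 0.5836 -0.143   0.1208] need [ 0.05  0.23 -0.74] turn [ 0.07 -0.02  0.06] F [-0.5  0.5 -2.5] w 0.0417
```

View pics/t1.png

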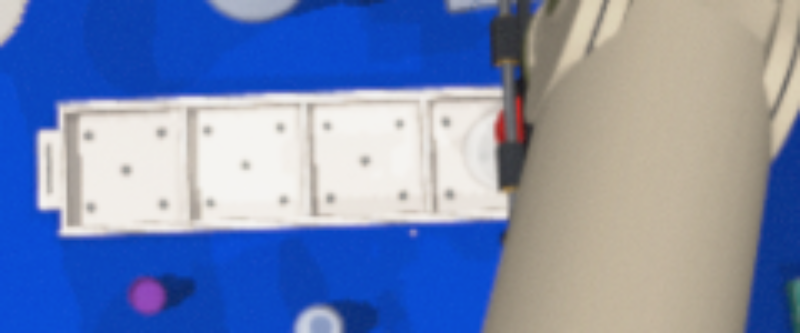

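>>> send_rows(
  commands=[
    [0.05,0.2,-0.1,0.05,0,0,1],
    [0,0,-0.3,0,0,0,1],
    [0,0,-0.2,0,0,0,1],
    [0,0,0,0,0,0,1],
  ],
)

```text
time: 9.47
ee_pos: [0.5851, -0.1353, 0.1001]
eef_rot: [0.696, 0.718, -0.001, -0.001]
ft_force: [-1.5, -0.4, -1.7]
width: 0.0416
```

Run:
```python
from h import *
need(.585,-.136,.0985)
```

```text
t 9.47 pos [ 0.5851 -0.1353  0.1001] need [-0.   -0.02 -0.05] turn [ 0.01 -0.03  0.03] F [-1.5 -0.4 -1.7] w 0.0416
```

>>> send_rows(
  commands=[
    [0,0,-0.12,0,0,0,1],
    [0,0,-0.08,0,0,0,1],
  ],
)

```text
time: 9.63
ee_pos: [0.5882, -0.1357, 0.0974]
eef_rot: [0.695, 0.719, 0.001, 0.002]
ft_force: [-3.4, 1.0, 18.7]
width: 0.0417
```

Run:
```python
from h import *
need(.585,-.136,.0985)
a=r.camera("side")[120:295,230:480]; cv2.imwrite("pics/s10.png",cv2.resize(a,(800,560)))
```

```text
t 9.63 pos [ 0.5882 -0.1357  0.0974] need [-0.11 -0.01  0.04] turn [0.02 0.04 0.02] F [-3.4  1.  18.7] w 0.0417
```

View pics/s10.png

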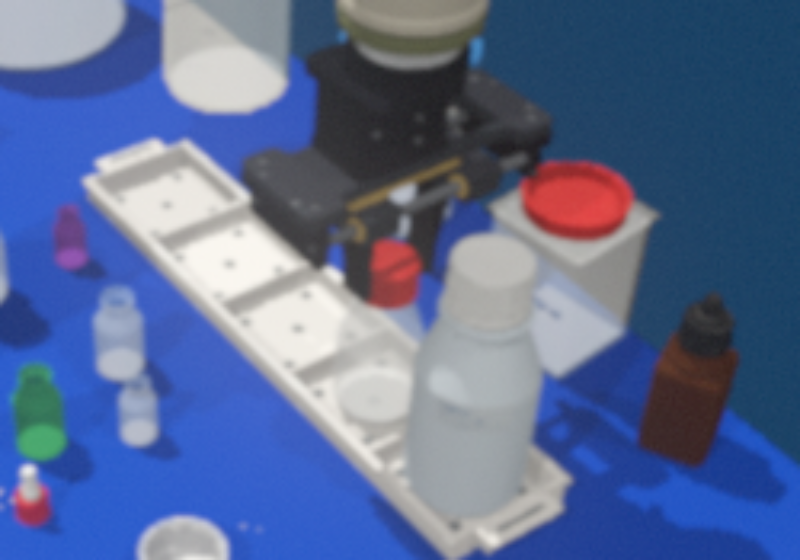

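>>> send_rows(
  commands=[
    [-0.05,0,0.05,0,0,0,-0.1],
    [0,0,0,0,0,0,-0.4],
    [-0.05,0,0,0,0,0,-0.5],
    [0,0,0,0,0,0,-0.5],
  ],
)

```text
time: 10.02
ee_pos: [0.5869, -0.1359, 0.1012]
eef_rot: [0.695, 0.719, 0.002, 0.004]
ft_force: [0.3, -1.1, -0.3]
width: 0.0595
```

>>> send_rows(
  commands=[
    [0,0,0.2,0,0,0,-0.5],
    [0,0,0.6,0,0,0,-0.5],
    [0,0,1,0,0,0,-0.5],
    [0,0,1,0,0,0,-1],
    [0,0.5,1,0,0,0,-1],
    [-0.5,1,0.5,0,0,0,-1],
    [-1,1,0,0,0,0,-1],
    [-1,1,0,0,0,0,-1],
    [-1,1,0,0,0,0,-1],
    [-1,1,0,0,0,0,-1],
  ],
)

```text
time: 10.85
ee_pos: [0.4495, 0.024, 0.2373]
eef_rot: [0.7, 0.714, 0.0, 0.006]
ft_force: [0.9, 1.1, 1.0]
width: 0.0864
```

Run:
```python
from h import *
need(.394,.1225,.2)
a=r.camera("side")[120:295,150:400]; cv2.imwrite("pics/s11.png",cv2.resize(a,(800,560)))
```

```text
t 10.85 pos [0.4495 0.024  0.2373] need [-1.85  3.28 -1.24] turn [0.09 0.11 0.17] F [0.9 1.1 1. ] w 0.0864
```

View pics/s11.png

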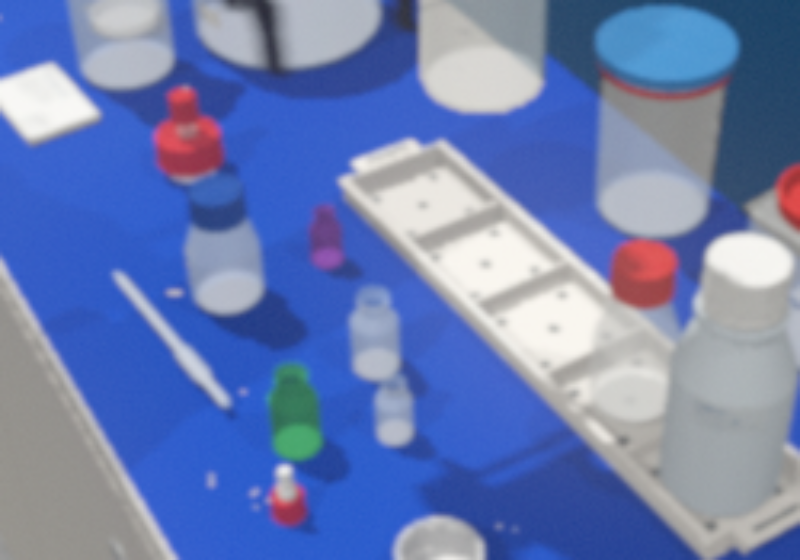

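>>> send_rows(
  commands=[
    [-0.6,1,0,0.1,0.1,0.1,-1],
    [-0.6,1,0,0,0,0,-1],
    [-0.5,0.9,0,0,0,0,-1],
    [-0.1,0.3,-0.3,0,0,0,-1],
    [0,0,-0.5,0,0,0,-1],
    [0,0,0,0,0,0,-1],
  ],
)

```text
time: 11.4
ee_pos: [0.3868, 0.1304, 0.2162]
eef_rot: [0.692, 0.722, 0.004, -0.001]
ft_force: [-0.5, -0.9, 0.3]
width: 0.0868
```

Run:
```python
from h import *
need(.394,.1225,.08)
st=r.read_state();W=cam("wrist",st)
cv2.imwrite("pics/w4.png",r.camera("wrist"))
print(proj(W,[[.394,.1225,.105],[.394,.1225,0]]))
```

```text
t 11.4 pos [0.3868 0.1304 0.2162] need [ 0.24 -0.26 -4.54] turn [-0.09  0.05 -0.07] F [-0.5 -0.9  0.3] w 0.0868
[[286.41032707 213.17090538]
 [283.87410955 190.02186103]]
```

View pics/w4.png

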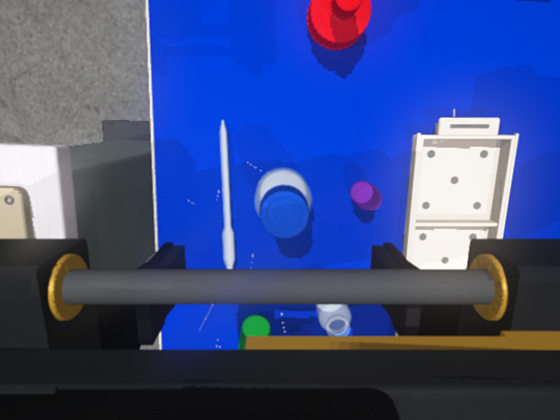

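>>> send_rows(
  commands=[
    [0.2,-0.25,-0.3,0,0,0,-1],
    [0,0,-0.8,0,0,0,-1],
    [0,0,-0.8,0,0,0,-1],
    [0,0,-0.6,0,0,0,-1],
    [0,0,-0.3,0,0,0,-1],
    [0,0,0,0,0,0,-1],
  ],
)

```text
time: 11.95
ee_pos: [0.3996, 0.1161, 0.1327]
eef_rot: [0.696, 0.718, 0.008, 0.0]
ft_force: [-0.0, -0.5, -0.0]
width: 0.087
```

Run:
```python
from h import *
need(.394,.1225,.08)
```

```text
t 11.95 pos [0.3996 0.1161 0.1327] need [-0.19  0.21 -1.76] turn [-0.12  0.13  0.03] F [-0.  -0.5 -0. ] w 0.087
```

>>> send_rows(
  commands=[
    [-0.18,0.2,-0.2,-0.1,0.1,0,-1],
    [0,0,-0.6,0,0,0,-1],
    [0,0,-0.6,0,0,0,-1],
    [0,0,-0.2,0,0,0,-1],
    [0,0,0,0,0,0,-1],
  ],
)

```text
time: 12.37
ee_pos: [0.3969, 0.123, 0.0864]
eef_rot: [0.697, 0.717, 0.003, 0.001]
ft_force: [0.4, -0.2, 0.1]
width: 0.087
```

Run:
```python
from h import *
need(.394,.1225,.08)
a=r.camera("side")[120:260,130:330]; cv2.imwrite("pics/s12.png",cv2.resize(a,(800,560)))
```

```text
t 12.37 pos [0.3969 0.123  0.0864] need [-0.1  -0.02 -0.21] turn [-0.02  0.06  0.07] F [ 0.4 -0.2  0.1] w 0.087
```

View pics/s12.png

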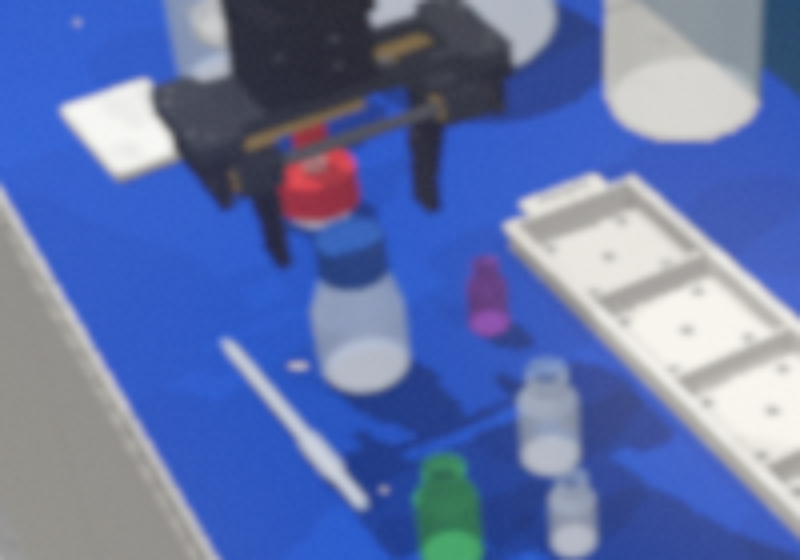

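Run:
```python
from h import *
np.set_printoptions(precision=1,suppress=True)
st=r.read_state();S=cam("side");R=Ro.from_quat(st["eef_rot"]).as_matrix()
for dz in (0,.01,.02):
    pts=[st["ee_pos"]+R@np.array([0,s*.05,-dz]) for s in (1,0,-1)]
    print(dz,((proj(S,pts)-[130,120])*4).ravel())
a=r.camera("top"); cv2.imwrite("pics/t2.png",cv2.resize(a[140:300,120:360],(800,533)))
```

```text
0 [430.4 224.1 355.6 252.  278.2 280.8]
0.01 [429.  210.7 353.8 238.5 276.  267.2]
0.02 [427.6 197.1 351.9 224.8 273.6 253.5]
```

View pics/t2.png

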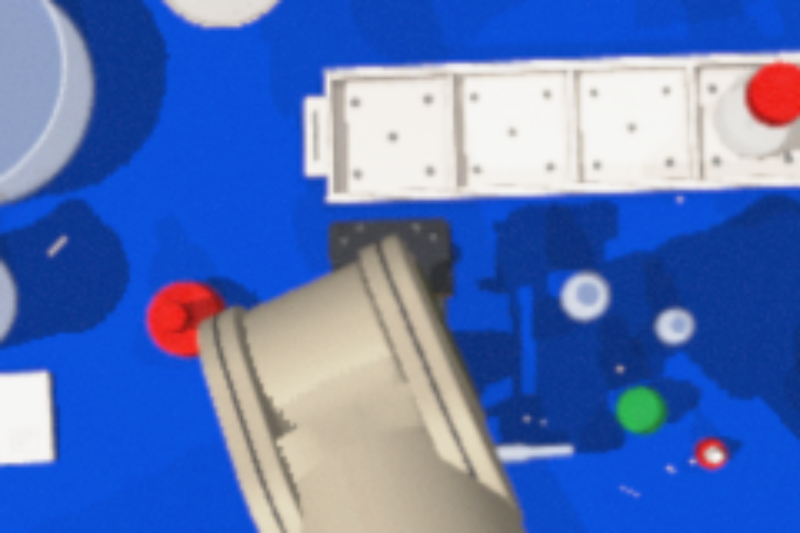

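>>> send_rows(
  commands=[
    [-0.1,-0.02,-0.2,0,0.05,0,-1],
    [0,0,-0.05,0,0,0,-1],
    [0,0,0,0,0,0,1],
    [0,0,0,0,0,0,1],
    [0,0,0,0,0,0,1],
    [0,0,0,0,0,0,1],
    [0,0,0,0,0,0,1],
    [0,0,0,0,0,0,1],
    [0,0,0,0,0,0,1],
  ],
  grip_force=22,
)

```text
time: 13.22
ee_pos: [0.3963, 0.1237, 0.0831]
eef_rot: [0.697, 0.717, 0.005, 0.0]
ft_force: [-0.3, -0.2, 0.0]
width: 0.0482
```

Run:
```python
from h import *
need(.394,.1225,.08)
a=r.camera("side")[120:260,130:330]; cv2.imwrite("pics/s13.png",cv2.resize(a,(800,560)))
```

```text
t 13.22 pos [0.3963 0.1237 0.0831] need [-0.08 -0.04 -0.1 ] turn [-0.07  0.08  0.07] F [-0.3 -0.2  0. ] w 0.0482
```

View pics/s13.png

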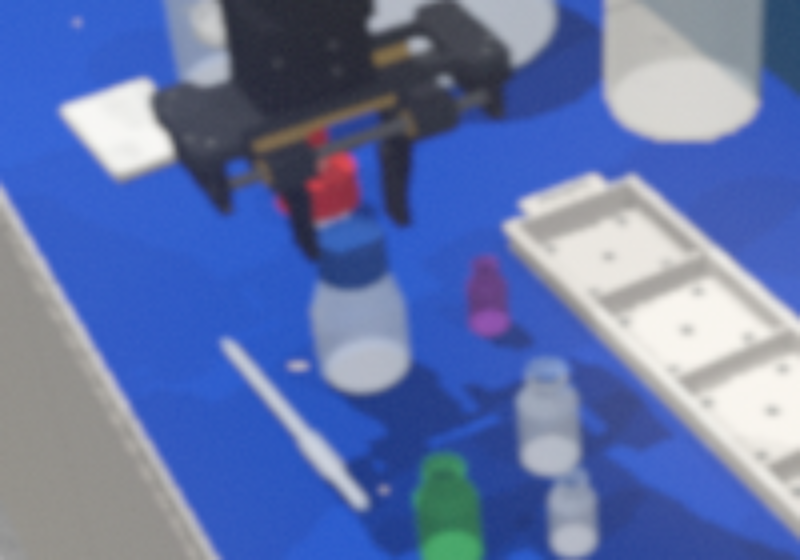

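>>> send_rows(
  commands=[
    [-0.05,-0.04,-0.05,0,0.05,0,-0.4],
    [0,0,-0.15,0,0,0,-0.4],
    [-0.03,0,-0.1,0,0,0,-0.4],
    [0,0,0,0,0,0,-0.4],
  ],
)

```text
time: 13.6
ee_pos: [0.3936, 0.1224, 0.0731]
eef_rot: [0.697, 0.717, 0.003, -0.001]
ft_force: [-1.1, -0.1, -0.3]
width: 0.0589
```

Run:
```python
from h import *
need(.394,.1225,.077)
```

```text
t 13.6 pos [0.3936 0.1224 0.0731] need [0.01 0.   0.13] turn [-0.07  0.02  0.07] F [-1.1 -0.1 -0.3] w 0.0589
```

>>> send_rows(
  commands=[
    [0,0,0.1,0,0,0,-0.2],
    [0,0,0,0,0,0,1],
    [0,0,0,0,0,0,1],
    [0,0,0,0,0,0,1],
    [0,0,0,0,0,0,1],
    [0,0,0,0,0,0,1],
  ],
  grip_force=22,
)

```text
time: 14.1
ee_pos: [0.3934, 0.1222, 0.0761]
eef_rot: [0.697, 0.717, 0.002, -0.001]
ft_force: [0.4, -0.1, -1.9]
width: 0.0397
```

Run:
```python
from h import *
need(.394,.1225,.08)
a=r.camera("side")[120:260,130:330]; cv2.imwrite("pics/s14.png",cv2.resize(a,(800,560)))
```

```text
t 14.1 pos [0.3934 0.1222 0.0761] need [0.02 0.01 0.13] turn [-0.06  0.02  0.07] F [ 0.4 -0.1 -1.9] w 0.0397
```

View pics/s14.png

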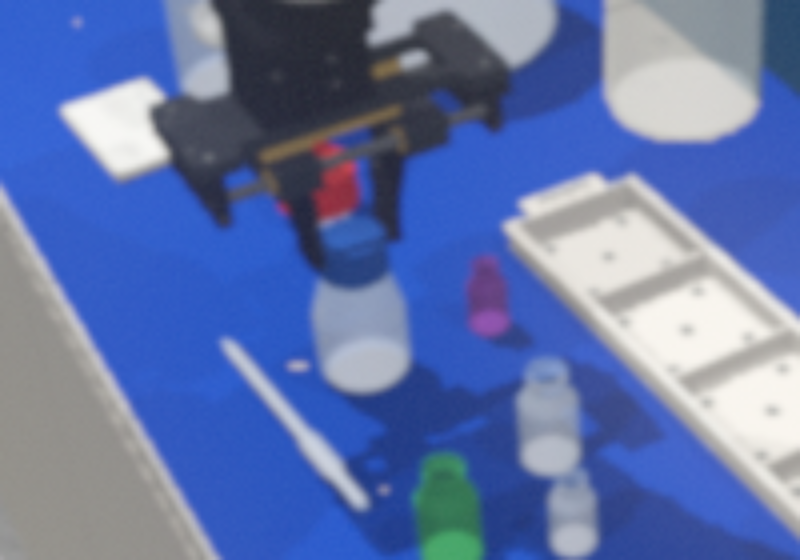

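>>> send_rows(
  commands=[
    [0,0,0.3,0,0,0,1],
    [0,0,0.6,0,0,0,1],
    [0,0,0.9,0,0,0,1],
    [0,0,0.9,0,0,0,1],
    [0,0,0.6,0,0,0,1],
    [0,0,0.1,0,0,0,1],
  ],
)

```text
time: 14.65
ee_pos: [0.3909, 0.1206, 0.1835]
eef_rot: [0.697, 0.717, 0.0, -0.002]
ft_force: [1.0, 0.9, -0.5]
width: 0.04
```

Run:
```python
from h import *
need(.582,-.0435,.17)
a=r.camera("side")[60:200,130:330]; cv2.imwrite("pics/s15.png",cv2.resize(a,(800,560)))
```

```text
t 14.65 pos [0.3909 0.1206 0.1835] need [ 6.37 -5.47 -0.45] turn [-0.03 -0.03  0.08] F [ 1.   0.9 -0.5] w 0.04
```

View pics/s15.png

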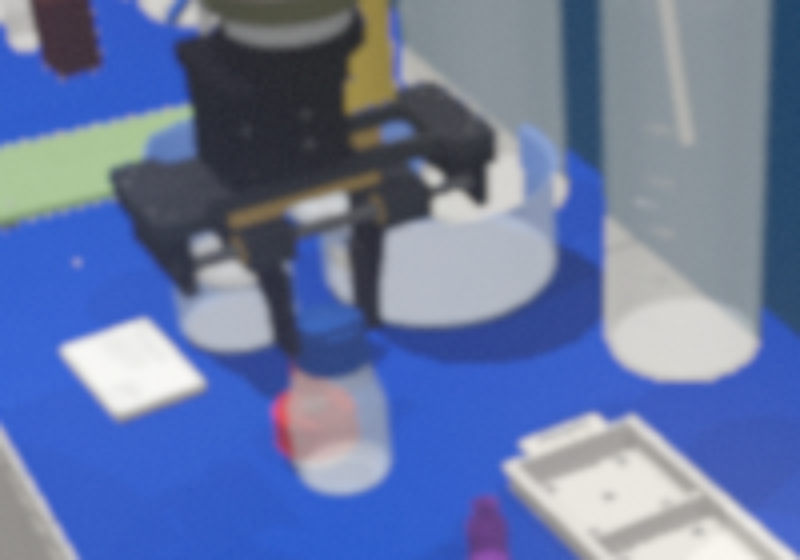

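>>> send_rows(
  commands=[
    [0.5,-0.4,0,0,0,0,1],
    [0.9,-0.8,0,0,0,0,1],
    [1,-0.9,0,0,0,0,1],
    [1,-0.9,0,0,0,0,1],
    [1,-0.9,0,0,0,0,1],
    [0.9,-0.7,0,0,0,0,1],
    [0.5,-0.4,0,0,0,0,1],
    [0.2,-0.2,0,0,0,0,1],
    [0,0,0,0,0,0,1],
  ],
)

```text
time: 15.45
ee_pos: [0.573, -0.044, 0.1745]
eef_rot: [0.694, 0.72, -0.004, -0.002]
ft_force: [-0.3, 0.2, -1.0]
width: 0.04
```

Run:
```python
from h import *
need(.582,-.0435,.1)
```

```text
t 15.45 pos [ 0.573  -0.044   0.1745] need [ 0.3   0.02 -2.48] turn [ 0.03 -0.11 -0.01] F [-0.3  0.2 -1. ] w 0.04
```

>>> send_rows(
  commands=[
    [0.3,0,-0.4,0,-0.1,0,1],
    [0,0,-0.8,0,0,0,1],
    [0,0,-0.7,0,0,0,1],
    [0,0,-0.3,0,0,0,1],
    [0,0,0,0,0,0,1],
  ],
)

```text
time: 15.87
ee_pos: [0.5778, -0.0396, 0.1039]
eef_rot: [0.694, 0.72, -0.002, -0.001]
ft_force: [-0.8, -0.3, -0.4]
width: 0.04
```

Run:
```python
from h import *
need(.582,-.0435,.08)
a=r.camera("side")[120:295,200:450]; cv2.imwrite("pics/s16.png",cv2.resize(a,(800,560)))
```

```text
t 15.87 pos [ 0.5778 -0.0396  0.1039] need [ 0.14 -0.13 -0.8 ] turn [ 0.01 -0.05 -0.03] F [-0.8 -0.3 -0.4] w 0.04
```

View pics/s16.png

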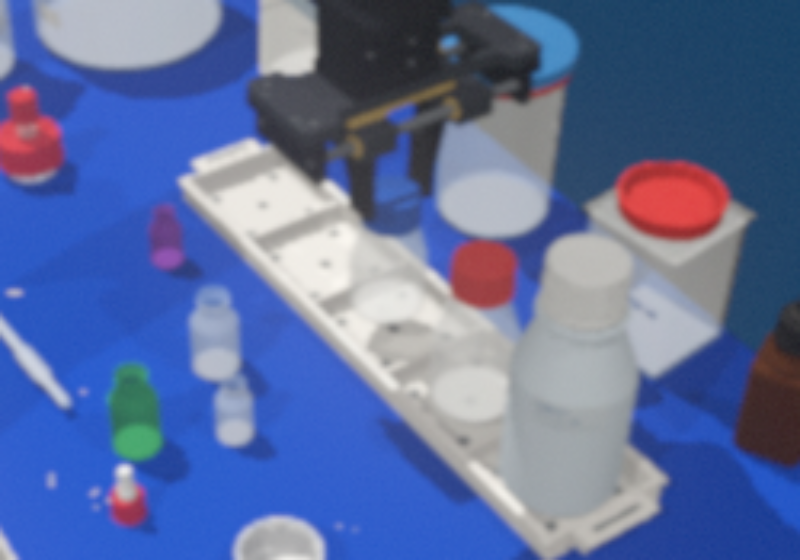

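>>> send_rows(
  commands=[
    [0.14,-0.13,-0.2,0,-0.05,0,1],
    [0,0,-0.3,0,0,0,1],
    [0,0,-0.15,0,0,0,1],
    [0,0,0,0,0,0,1],
  ],
)

```text
time: 16.25
ee_pos: [0.584, -0.0423, 0.087]
eef_rot: [0.693, 0.721, 0.002, 0.002]
ft_force: [-0.9, -0.4, -2.1]
width: 0.0402
```

Run:
```python
from h import *
need(.582,-.0435,.08)
```

```text
t 16.25 pos [ 0.584  -0.0423  0.087 ] need [-0.07 -0.04 -0.23] turn [-0.01  0.06 -0.05] F [-0.9 -0.4 -2.1] w 0.0402
```

>>> send_rows(
  commands=[
    [-0.07,-0.04,-0.18,0,0.05,0,1],
    [-0.03,0,-0.1,0,0,0,1],
  ],
)

```text
time: 16.42
ee_pos: [0.5822, -0.044, 0.0799]
eef_rot: [0.693, 0.721, 0.002, 0.001]
ft_force: [-4.4, -1.9, 22.9]
width: 0.0401
```

Run:
```python
from h import *
need(.582,-.0435,.08)
```

```text
t 16.42 pos [ 0.5822 -0.044   0.0799] need [-0.01  0.02  0.  ] turn [-0.01  0.04 -0.05] F [-4.4 -1.9 22.9] w 0.0401
```

Seated. Release and retreat upward.

>>> send_rows(
  commands=[
    [0,0,0.05,0,0,0,-0.1],
    [0,0,0,0,0,0,-0.4],
    [0,0,0,0,0,0,-0.5],
    [0,0,0,0,0,0,-0.5],
  ],
)

```text
time: 16.75
ee_pos: [0.5826, -0.0447, 0.082]
eef_rot: [0.693, 0.72, 0.002, 0.002]
ft_force: [-0.8, -0.0, -0.2]
width: 0.0584
```

>>> send_rows(
  commands=[
    [0,0,0.2,0,0,0,-0.5],
    [0,0,0.6,0,0,0,-0.5],
    [0,0,1,0,0,0,-0.5],
    [0,0,1,0,0,0,-0.5],
    [-0.3,1,0.5,0,0,0,-0.5],
    [-0.5,1,0,0,0,0,-0.5],
    [-0.5,1,0,0,0,0,-0.5],
    [-0.5,1,0,0,0,0,-0.5],
    [-0.5,1,0,0,0,0,-0.5],
    [-0.5,1,0,0,0,0,-0.5],
  ],
)

```text
time: 17.58
ee_pos: [0.496, 0.1322, 0.1898]
eef_rot: [0.699, 0.715, 0.003, 0.004]
ft_force: [1.2, 0.3, 0.3]
width: 0.0653
```

>>> send_rows(
  commands=[
    [-0.5,1,0,0,0,0,-0.3],
    [-0.5,1,0,0,0,0,-0.3],
    [-0.5,1,0,0,0,0,-0.3],
    [-0.5,1,0,0,0,0,-0.3],
    [-0.2,0.5,0,0,0,0,-0.3],
    [0,0,0,0,0,0,-0.3],
  ],
)

```text
time: 18.08
ee_pos: [0.4215, 0.2801, 0.1936]
eef_rot: [0.696, 0.718, 0.005, 0.003]
ft_force: [0.2, -0.2, 0.2]
width: 0.0566
```

Run:
```python
from h import *
need(.4365,.293,.06)
st=r.read_state();W=cam("wrist",st)
cv2.imwrite("pics/w5.png",r.camera("wrist"))
print(proj(W,[[.4365,.293,.077],[.4365,.293,0]]))
a=r.camera("side")[100:275,150:400]; cv2.imwrite("pics/s17.png",cv2.resize(a,(800,560)))
```

```text
t 18.08 pos [0.4215 0.2801 0.1936] need [ 0.5   0.43 -4.45] turn [-0.03  0.13  0.04] F [ 0.2 -0.2  0.2] w 0.0566
[[295.73661683 186.57588073]
 [291.35208132 173.25805003]]
```

View pics/w5.png

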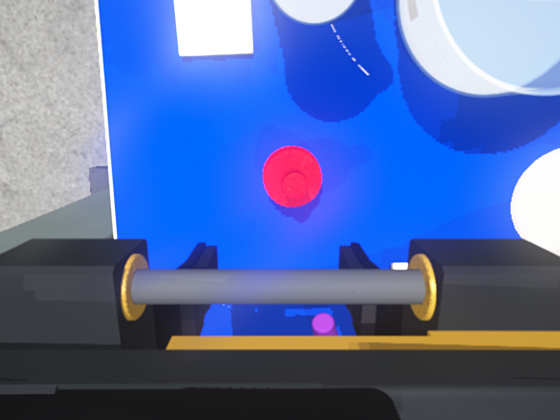

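View pics/s17.png

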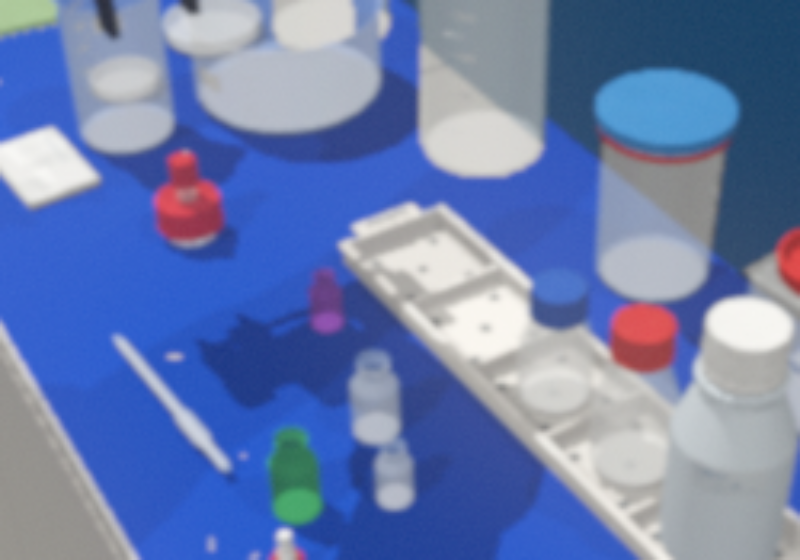

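Run:
```python
from h import *
np.set_printoptions(precision=3,suppress=True)
T=cam("top");S=cam("side")
for z in (0,.05,.1,.15): print(z,"beaker rim c",onz(T,(108,163),z),"edge",onz(T,(147,165),z),"near",onz(T,(130,196),z),"small",onz(T,(107,229),z),onz(T,(124,232),z))
cv2.imwrite("pics/t3.png",cv2.resize(r.camera("top")[110:310,20:260],(720,600)))
cv2.imwrite("pics/s18.png",cv2.resize(r.camera("side")[20:220,90:330],(720,600)))
```

```text
0 beaker rim c [0.626 0.486 0.   ] edge [0.62 0.38 0.  ] near [0.538 0.423 0.   ] small [0.453 0.483 0.   ] [0.445 0.437 0.   ]
0.05 beaker rim c [0.616 0.466 0.05 ] edge [0.609 0.365 0.05 ] near [0.532 0.406 0.05 ] small [0.45  0.463 0.05 ] [0.443 0.419 0.05 ]
0.1 beaker rim c [0.606 0.446 0.1  ] edge [0.599 0.35  0.1  ] near [0.526 0.389 0.1  ] small [0.448 0.443 0.1  ] [0.441 0.401 0.1  ]
0.15 beaker rim c [0.595 0.426 0.15 ] edge [0.589 0.334 0.15 ] near [0.519 0.372 0.15 ] small [0.445 0.423 0.15 ] [0.439 0.383 0.15 ]
```

View pics/t3.png

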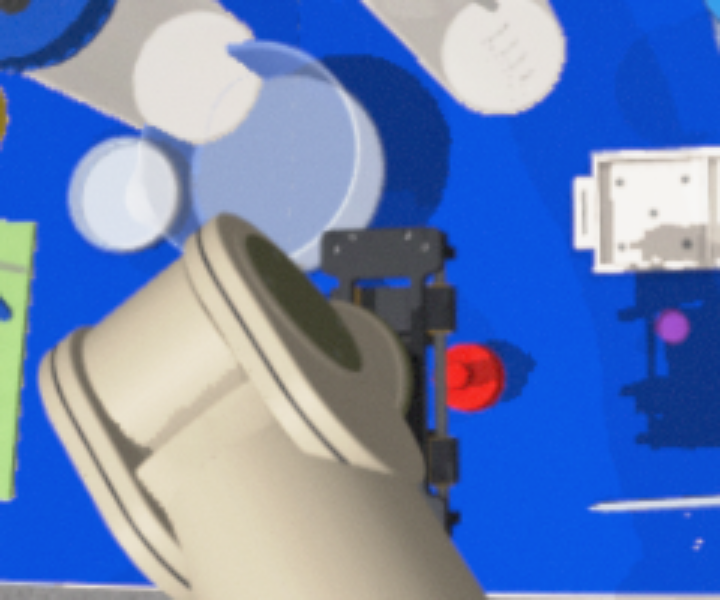

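View pics/s18.png

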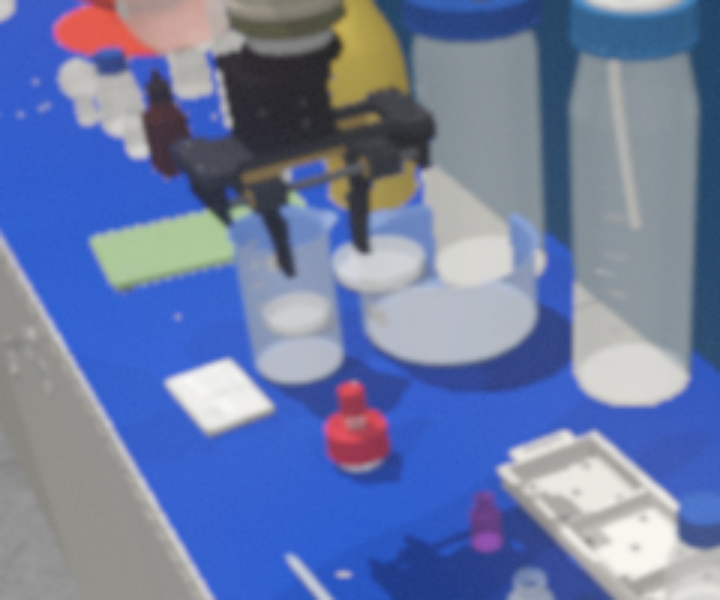

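>>> send_rows(
  commands=[
    [0.45,0.4,-0.3,0,0.1,0,-0.3],
    [0,0,-0.8,0,0,0,-0.3],
    [0,0,-0.9,0,0,0,-0.3],
    [0,0,-0.6,0,0,0,-0.3],
    [0,0,-0.2,0,0,0,-0.3],
    [0,0,0,0,0,0,-0.3],
  ],
)

```text
time: 18.78
ee_pos: [0.4453, 0.278, 0.1088]
eef_rot: [0.704, 0.71, 0.004, 0.002]
ft_force: [0.2, -1.0, 0.5]
width: 0.0564
```

Run:
```python
from h import *
need(.4365,.293,.05)
st=r.read_state();W=cam("wrist",st)
cv2.imwrite("pics/w6.png",r.camera("wrist"))
print(proj(W,[[.4365,.293,.077],[.4365,.293,0]]))
```

```text
t 18.78 pos [0.4453 0.278  0.1088] need [-0.29  0.5  -1.96] turn [-0.03  0.09  0.31] F [ 0.2 -1.   0.5] w 0.0564
[[263.94373806 207.41291792]
 [266.72547882 185.01647085]]
```

View pics/w6.png

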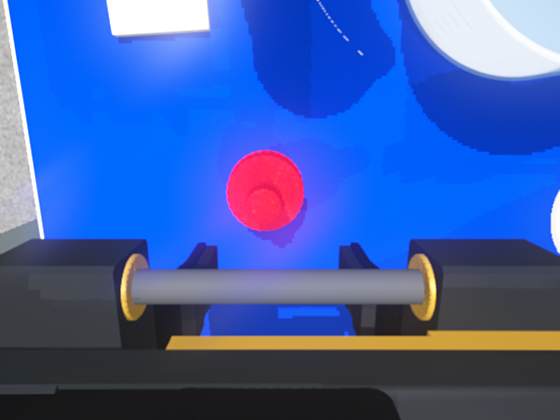

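>>> send_rows(
  commands=[
    [-0.27,0.48,0,0,0.1,0.3,-0.3],
    [0,0,-0.4,0,0,0,-0.3],
    [0,0,-0.5,0,0,0,-0.3],
    [0,0,-0.4,0,0,0,-0.3],
    [0,0,0,0,0,0,-0.3],
  ],
)

```text
time: 19.25
ee_pos: [0.4399, 0.296, 0.0742]
eef_rot: [0.694, 0.72, 0.005, -0.001]
ft_force: [-1.2, -0.9, -0.2]
width: 0.0565
```

Run:
```python
from h import *
need(.4365,.293,.05)
```

```text
t 19.25 pos [0.4399 0.296  0.0742] need [-0.11 -0.1  -0.81] turn [-0.11  0.06 -0.01] F [-1.2 -0.9 -0.2] w 0.0565
```

>>> send_rows(
  commands=[
    [-0.11,-0.1,-0.2,-0.1,0.05,0,-0.3],
    [0,0,-0.4,0,0,0,-0.3],
    [0,0,-0.3,0,0,0,-0.3],
    [0,0,0,0,0,0,-0.3],
  ],
)

```text
time: 19.58
ee_pos: [0.437, 0.2942, 0.047]
eef_rot: [0.694, 0.72, 0.002, 0.0]
ft_force: [-0.6, -1.2, -0.5]
width: 0.0568
```

Run:
```python
from h import *
need(.4365,.293,.05)
cv2.imwrite("pics/s19.png",cv2.resize(r.camera("side")[80:220,120:320],(800,560)))
```

```text
t 19.58 pos [0.437  0.2942 0.047 ] need [-0.02 -0.04  0.1 ] turn [-0.03  0.04 -0.03] F [-0.6 -1.2 -0.5] w 0.0568
```

View pics/s19.png

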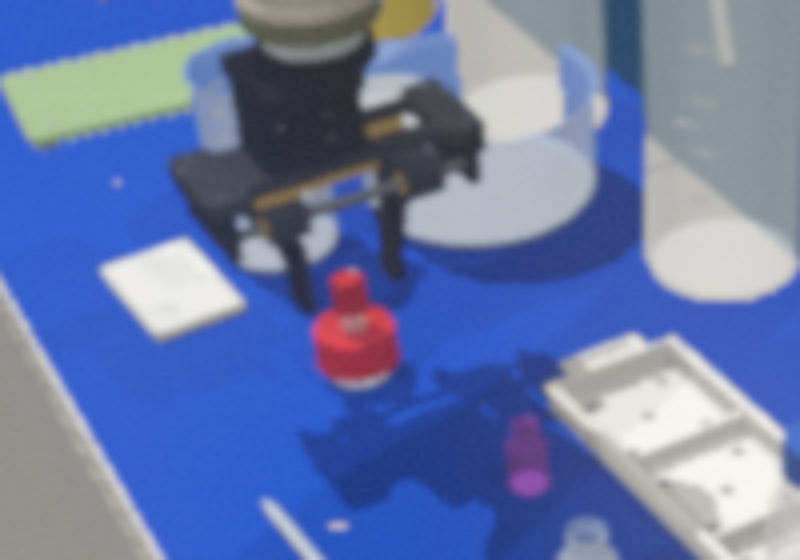

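>>> send_rows(
  commands=[
    [-0.02,-0.04,-0.15,0,0.05,0,-0.3],
    [0,0,-0.06,0,0,0,-0.3],
    [0,0,0,0,0,0,0],
    [0,0,0,0,0,0,1],
    [0,0,0,0,0,0,1],
    [0,0,0,0,0,0,1],
    [0,0,0,0,0,0,1],
    [0,0,0,0,0,0,1],
    [0,0,0,0,0,0,1],
  ],
  grip_force=18,
)

```text
time: 20.38
ee_pos: [0.4378, 0.2936, 0.0424]
eef_rot: [0.694, 0.72, 0.002, -0.001]
ft_force: [0.1, 0.2, -1.4]
width: 0.0232
```

Run:
```python
from h import *
need(.4365,.293,.05)
cv2.imwrite("pics/s20.png",cv2.resize(r.camera("side")[80:220,120:320],(800,560)))
```

```text
t 20.38 pos [0.4378 0.2936 0.0424] need [-0.04 -0.02  0.25] turn [-0.05  0.01 -0.02] F [ 0.1  0.2 -1.4] w 0.0232
```

View pics/s20.png

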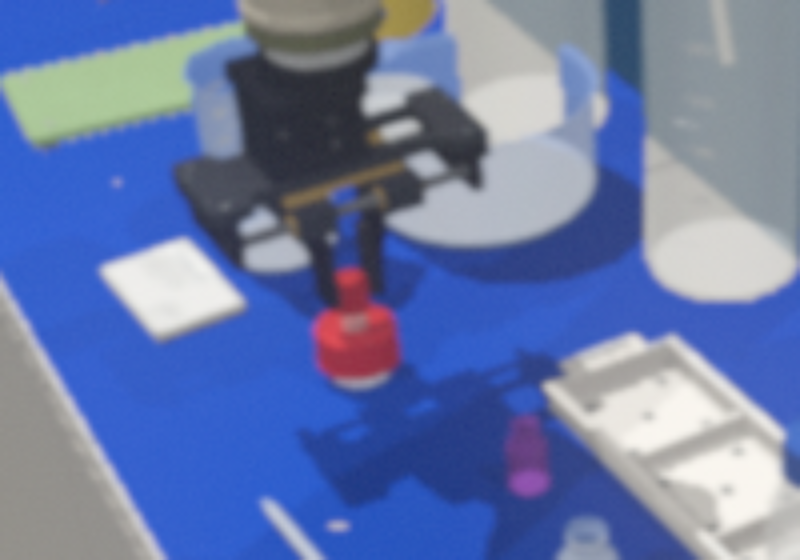

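>>> send_rows(
  commands=[
    [0,0,0.3,0,0,0,1],
    [0,0,0.6,0,0,0,1],
    [0,0,0.9,0,0,0,1],
    [0,0,0.9,0,0,0,1],
    [0,0,0.5,0,0,0,1],
    [0,0,0.1,0,0,0,1],
  ],
)

```text
time: 20.93
ee_pos: [0.4357, 0.2915, 0.1462]
eef_rot: [0.694, 0.72, -0.001, -0.001]
ft_force: [0.5, 0.3, -1.3]
width: 0.0225
```

Run:
```python
from h import *
need(.575,.0485,.15)
cv2.imwrite("pics/s21.png",cv2.resize(r.camera("side")[50:190,120:320],(800,560)))
```

```text
t 20.93 pos [0.4357 0.2915 0.1462] need [ 4.64 -8.1   0.13] turn [-0.01 -0.03 -0.02] F [ 0.5  0.3 -1.3] w 0.0225
```

View pics/s21.png

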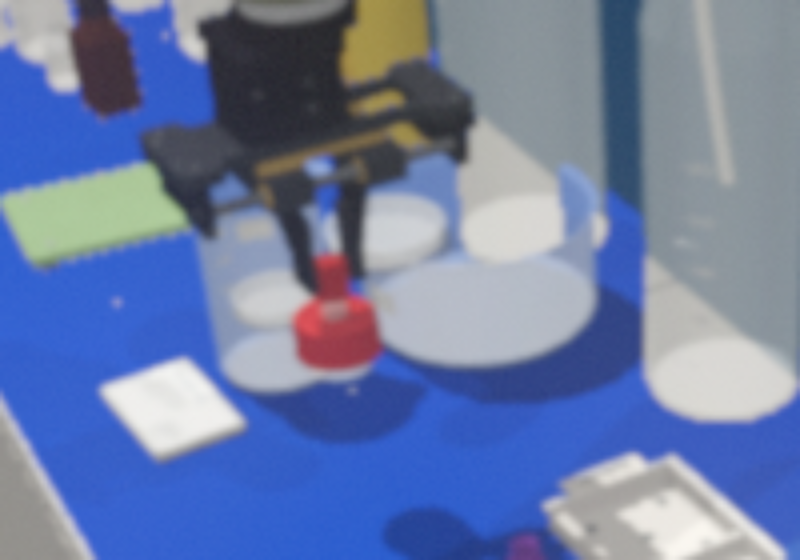

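>>> send_rows(
  commands=[
    [0.3,-0.5,0.1,0,0,0,1],
    [0.5,-0.9,0.1,0,0,0,1],
    [0.55,-1,0,0,0,0,1],
    [0.55,-1,0,0,0,0,1],
    [0.55,-1,0,0,0,0,1],
    [0.55,-1,0,0,0,0,1],
    [0.55,-1,0,0,0,0,1],
    [0.5,-0.7,0,0,0,0,1],
    [0.2,-0.4,0,0,0,0,1],
    [0,0,0,0,0,0,1],
  ],
)

```text
time: 21.82
ee_pos: [0.5607, 0.0552, 0.1432]
eef_rot: [0.692, 0.722, -0.006, -0.003]
ft_force: [-0.2, -0.2, -0.2]
width: 0.0231
```

Run:
```python
from h import *
need(.575,.0485,.07)
```

```text
t 21.82 pos [0.5607 0.0552 0.1432] need [ 0.48 -0.22 -2.44] turn [ 0.05 -0.14 -0.1 ] F [-0.2 -0.2 -0.2] w 0.0231
```

>>> send_rows(
  commands=[
    [0.45,-0.25,-0.3,0,-0.1,-0.1,1],
    [0,0,-0.7,0,0,0,1],
    [0,0,-0.7,0,0,0,1],
    [0,0,-0.4,0,0,0,1],
    [0,0,0,0,0,0,1],
  ],
)

```text
time: 22.23
ee_pos: [0.5722, 0.0481, 0.0737]
eef_rot: [0.695, 0.719, -0.004, -0.001]
ft_force: [-0.7, 0.6, -2.0]
width: 0.0228
```

Run:
```python
from h import *
need(.575,.0485,.0465)
cv2.imwrite("pics/s22.png",cv2.resize(r.camera("side")[100:275,180:430],(800,560)))
```

```text
t 22.23 pos [0.5722 0.0481 0.0737] need [ 0.09  0.01 -0.91] turn [ 0.05 -0.08  0.03] F [-0.7  0.6 -2. ] w 0.0228
```

View pics/s22.png

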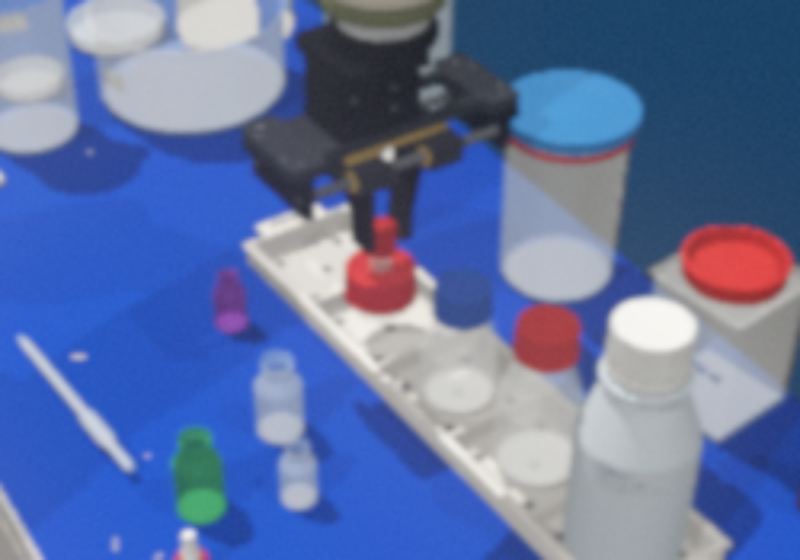

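>>> send_rows(
  commands=[
    [0,0,-0.3,0,0,0,1],
    [0,0,-0.4,0,0,0,1],
    [0,0,-0.15,0,0,0,1],
    [0,0,0,0,0,0,1],
  ],
)

```text
time: 22.62
ee_pos: [0.5728, 0.0501, 0.0483]
eef_rot: [0.695, 0.719, -0.003, -0.001]
ft_force: [0.6, -0.1, 0.3]
width: 0.023
```

Run:
```python
from h import *
need(.573,.0485,.0465)
```

```text
t 22.62 pos [0.5728 0.0501 0.0483] need [ 0.01 -0.05 -0.06] turn [ 0.04 -0.06  0.  ] F [ 0.6 -0.1  0.3] w 0.023
```

>>> send_rows(
  commands=[
    [0,-0.03,-0.1,0,0,0,1],
    [0,0,-0.05,0,0,0,1],
  ],
)

```text
time: 22.78
ee_pos: [0.5737, 0.0495, 0.0457]
eef_rot: [0.695, 0.719, -0.002, -0.0]
ft_force: [-8.1, -1.0, 21.0]
width: 0.023
```

Run:
```python
from h import *
need(.573,.0485,.0465)
cv2.imwrite("pics/s23.png",cv2.resize(r.camera("side")[100:275,180:430],(800,560)))
```

```text
t 22.78 pos [0.5737 0.0495 0.0457] need [-0.02 -0.03  0.03] turn [ 0.03 -0.04 -0.  ] F [-8.1 -1.  21. ] w 0.023
```

View pics/s23.png

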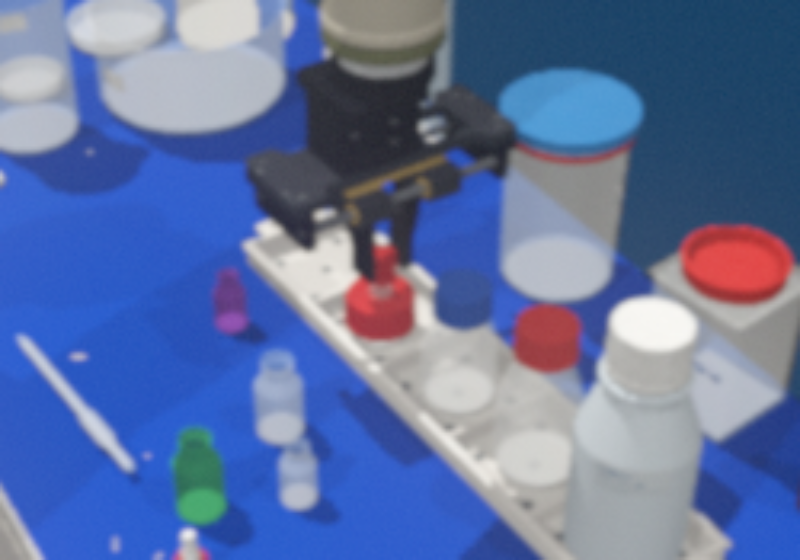

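>>> send_rows(
  commands=[
    [0,0,0.08,0,0,0,0.2],
    [0,0,0,0,0,0,0],
    [0,0,0,0,0,0,0],
    [0,0,0,0,0,0,0],
  ],
)

```text
time: 23.17
ee_pos: [0.5752, 0.0495, 0.0502]
eef_rot: [0.695, 0.719, -0.0, 0.0]
ft_force: [0.3, 0.0, -0.4]
width: 0.04
```

>>> send_rows(
  commands=[
    [0,0,0.2,0,0,0,0],
    [0,0,0.6,0,0,0,0],
    [0,0,1,0,0,0,0],
    [0,0,1,0,0,0,-0.4],
    [-0.5,0,1,0,0,0,-0.6],
    [-1,-0.4,0.5,0,0,0,-0.6],
    [-1,-0.5,0,0,0,0,-0.6],
    [-0.8,-0.5,0,0,0,0,-0.6],
    [-0.3,-0.2,0,0,0,0,-0.6],
    [0,0,0,0,0,0,-0.6],
  ],
)

```text
time: 24.0
ee_pos: [0.4625, -0.0006, 0.1869]
eef_rot: [0.695, 0.719, 0.0, 0.001]
ft_force: [1.1, 0.1, -0.7]
width: 0.0692
```

Run:
```python
from h import *
need(.453,-.006,.03)
st=r.read_state();W=cam("wrist",st)
cv2.imwrite("pics/w7.png",r.camera("wrist"))
print(proj(W,[[.453,-.006,.066],[.453,-.006,0]]))
a=r.camera("side")[100:275,180:430]; cv2.imwrite("pics/s24.png",cv2.resize(a,(800,560)))
```

```text
t 24.0 pos [ 0.4625 -0.0006  0.1869] need [-0.32 -0.18 -5.23] turn [ 0.02  0.02 -0.  ] F [ 1.1  0.1 -0.7] w 0.0692
[[266.88827389 205.49824328]
 [268.65515873 190.49881422]]
```

View pics/w7.png

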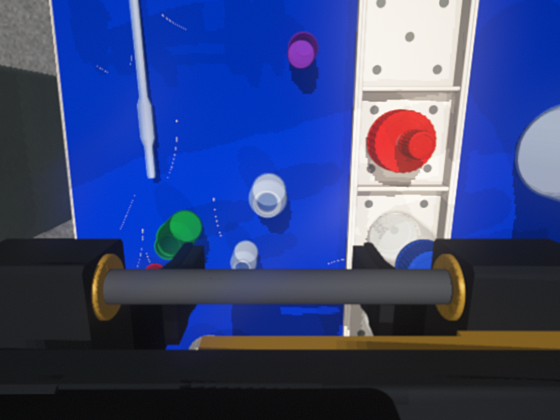

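View pics/s24.png

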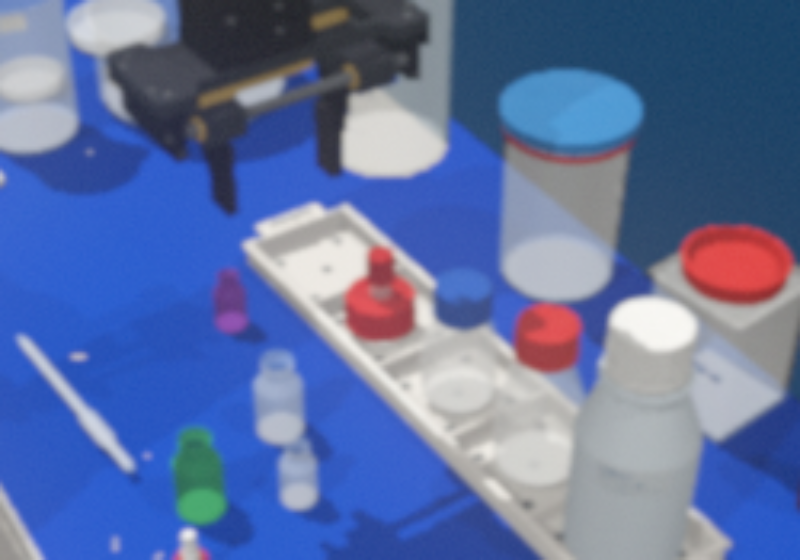

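>>> send_rows(
  commands=[
    [-0.3,-0.15,-0.2,0,0,0,-0.6],
    [0,0,-0.8,0,0,0,-0.6],
    [0,0,-0.9,0,0,0,-0.6],
    [0,0,-0.8,0,0,0,-0.6],
    [0,0,-0.4,0,0,0,-0.6],
    [0,0,0,0,0,0,-0.6],
  ],
  grip_force=8,
)

```text
time: 24.6
ee_pos: [0.4607, -0.0004, 0.0913]
eef_rot: [0.693, 0.721, 0.001, 0.004]
ft_force: [-0.5, -1.1, -0.4]
width: 0.0697
```

Run:
```python
from h import *
need(.453,-.005,.016)
```

```text
t 24.6 pos [ 4.607e-01 -4.000e-04  9.130e-02] need [-0.26 -0.15 -2.51] turn [ 0.04  0.08 -0.06] F [-0.5 -1.1 -0.4] w 0.0697
```

>>> send_rows(
  commands=[
    [-0.25,-0.15,0,0.05,0.1,0,-0.6],
    [0,0,-0.3,0,0,0,-0.6],
    [0,0,-0.5,0,0,0,-0.6],
    [0,0,-0.3,0,0,0,-0.6],
    [0,0,0,0,0,0,-0.6],
  ],
)

```text
time: 25.02
ee_pos: [0.4557, -0.0043, 0.0585]
eef_rot: [0.692, 0.722, 0.0, -0.0]
ft_force: [-0.2, -0.4, -0.0]
width: 0.07
```

Run:
```python
from h import *
need(.453,-.005,.016)
st=r.read_state();W=cam("wrist",st)
cv2.imwrite("pics/w8.png",r.camera("wrist"))
print(proj(W,[[.453,-.005,.066],[.453,-.005,0]]))
a=r.camera("side")[140:280,180:380]; cv2.imwrite("pics/s25.png",cv2.resize(a,(800,560)))
```

```text
t 25.02 pos [ 0.4557 -0.0043  0.0585] need [-0.09 -0.02 -1.42] turn [-0.   -0.   -0.08] F [-0.2 -0.4 -0. ] w 0.07
[[273.64240172 255.76027934]
 [274.7770563  220.54101374]]
```

View pics/w8.png

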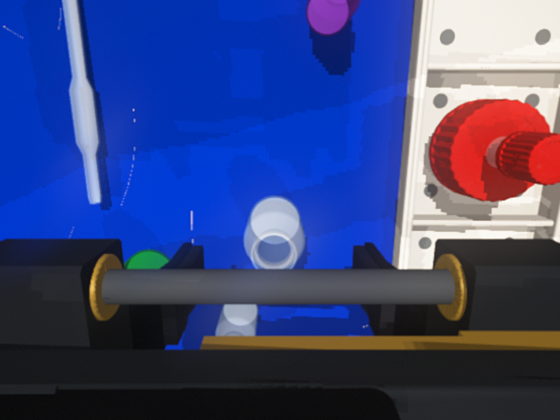

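View pics/s25.png

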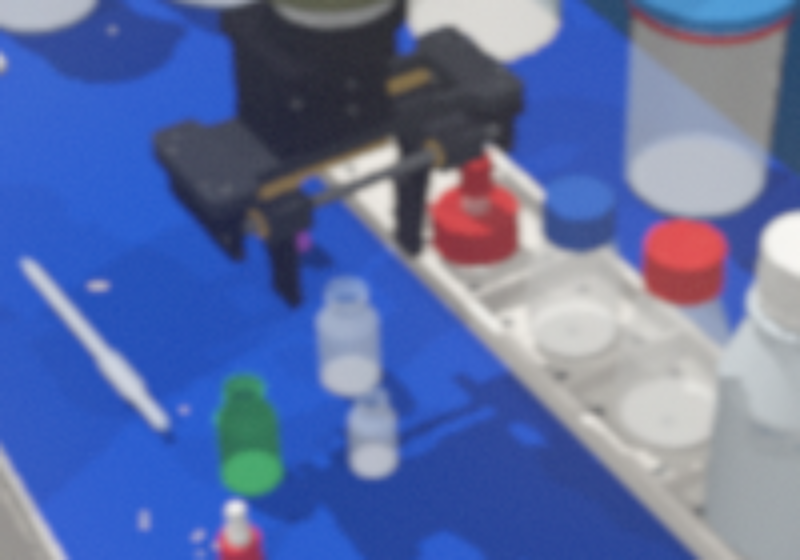

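>>> send_rows(
  commands=[
    [-0.08,0,-0.3,0,0,0,-0.6],
    [0,0,-0.5,0,0,0,-0.6],
    [0,0,-0.3,0,0,0,-0.6],
    [0,0,0,0,0,0,-0.6],
  ],
)

```text
time: 25.45
ee_pos: [0.4558, -0.0037, 0.0271]
eef_rot: [0.692, 0.722, 0.003, 0.001]
ft_force: [-0.4, 0.1, 0.0]
width: 0.0702
```

Run:
```python
from h import *
need(.453,-.0045,.016)
```

```text
t 25.45 pos [ 0.4558 -0.0037  0.0271] need [-0.09 -0.03 -0.37] turn [-0.03  0.07 -0.08] F [-0.4  0.1  0. ] w 0.0702
```

>>> send_rows(
  commands=[
    [-0.1,-0.02,-0.2,0,0.1,0,-0.6],
    [0,0,-0.1,0,0,0,-0.6],
    [-0.02,0,0,0,0,0,-0.6],
  ],
)

```text
time: 25.7
ee_pos: [0.4521, -0.0044, 0.0178]
eef_rot: [0.692, 0.722, -0.0, -0.002]
ft_force: [-0.6, -0.4, 0.4]
width: 0.0697
```

Run:
```python
from h import *
need(.453,-.0045,.016)
a=r.camera("side")[140:280,180:380]; cv2.imwrite("pics/s26.png",cv2.resize(a,(800,560)))
```

```text
t 25.7 pos [ 0.4521 -0.0044  0.0178] need [ 0.03 -0.   -0.06] turn [-0.03 -0.04 -0.08] F [-0.6 -0.4  0.4] w 0.0697
```

View pics/s26.png

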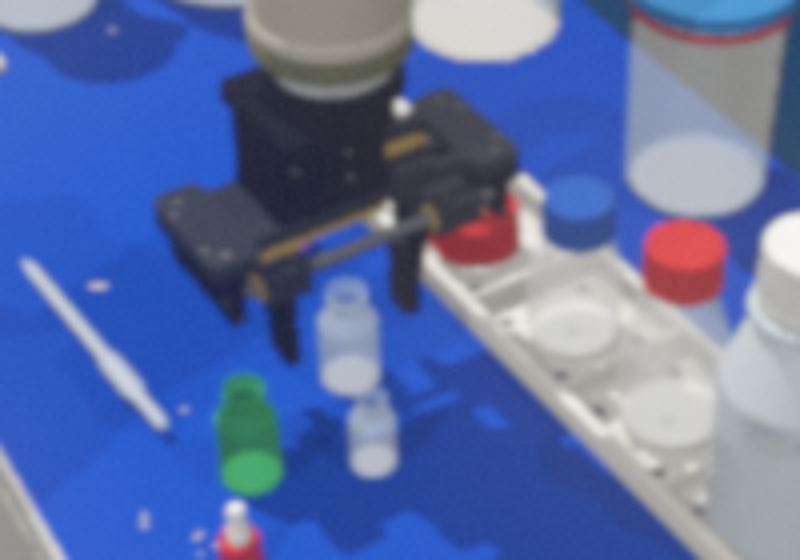

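>>> send_rows(
  commands=[
    [0.03,0,-0.2,0,0,0,-0.6],
    [0,0,-0.1,0,0,0,-0.6],
    [0,0,0,0,0,0,-0.6],
  ],
)

```text
time: 26.0
ee_pos: [0.4536, -0.0042, 0.0089]
eef_rot: [0.692, 0.722, 0.0, -0.002]
ft_force: [0.2, 0.6, -0.2]
width: 0.0696
```

Run:
```python
from h import *
need(.453,-.0045,.009)
a=r.camera("side")[140:280,180:380]; cv2.imwrite("pics/s27.png",cv2.resize(a,(800,560)))
```

```text
t 26.0 pos [ 0.4536 -0.0042  0.0089] need [-0.02 -0.01  0.  ] turn [-0.03 -0.02 -0.07] F [ 0.2  0.6 -0.2] w 0.0696
```

View pics/s27.png

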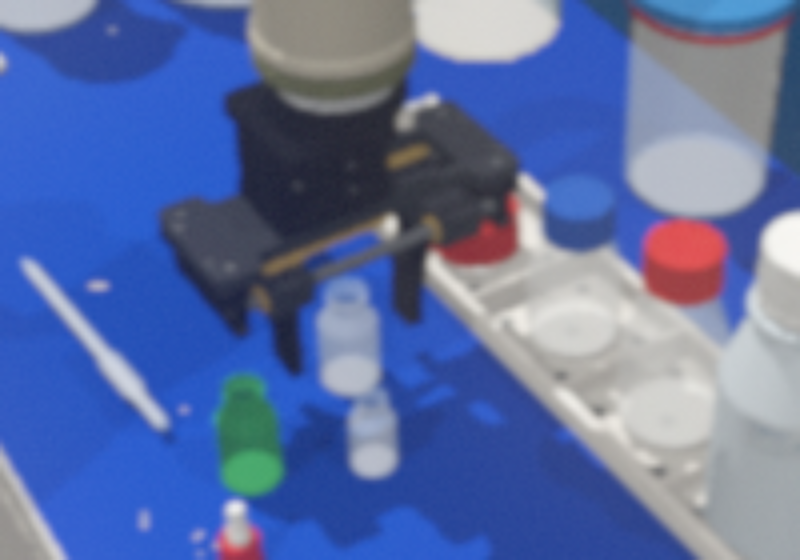

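>>> send_rows(
  commands=[
    [0,0,0,0,0,0,0],
    [0,0,0,0,0,0,0],
    [0,0,0,0,0,0,1],
    [0,0,0,0,0,0,1],
    [0,0,0,0,0,0,1],
    [0,0,0,0,0,0,1],
    [0,0,0,0,0,0,1],
    [0,0,0,0,0,0,1],
  ],
  grip_force=8,
)

```text
time: 26.72
ee_pos: [0.4541, -0.0042, 0.0097]
eef_rot: [0.692, 0.722, 0.001, -0.001]
ft_force: [0.0, 0.5, -0.4]
width: 0.0341
```

Run:
```python
from h import *
need(.453,-.0045,.009)
a=r.camera("side")[140:280,180:380]; cv2.imwrite("pics/s28.png",cv2.resize(a,(800,560)))
```

```text
t 26.72 pos [ 0.4541 -0.0042  0.0097] need [-0.04 -0.01 -0.02] turn [-0.04 -0.01 -0.07] F [ 0.   0.5 -0.4] w 0.0341
```

View pics/s28.png

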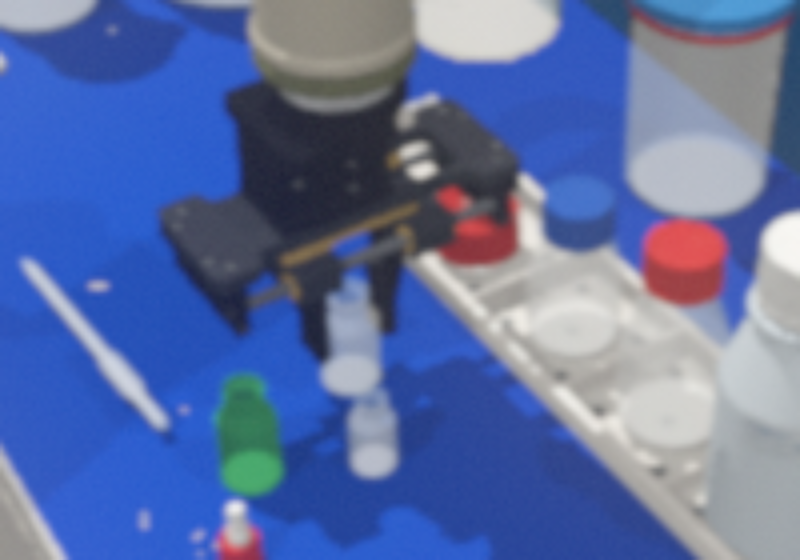

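>>> send_rows(
  commands=[
    [0,0,0.3,0,0,0,1],
    [0,0,0.6,0,0,0,1],
    [0,0,0.9,0,0,0,1],
    [0,0,1,0,0,0,1],
    [0,0,0.8,0,0,0,1],
    [0,0,0.4,0,0,0,1],
  ],
)

```text
time: 27.27
ee_pos: [0.4502, -0.006, 0.1344]
eef_rot: [0.693, 0.721, -0.003, -0.003]
ft_force: [0.2, 1.3, -0.2]
width: 0.0345
```

Run:
```python
from h import *
need(.576,.141,.12)
a=r.camera("side")[100:240,180:380]; cv2.imwrite("pics/s29.png",cv2.resize(a,(800,560)))
```

```text
t 27.27 pos [ 0.4502 -0.006   0.1344] need [ 4.19  4.9  -0.48] turn [ 0.01 -0.09 -0.05] F [ 0.2  1.3 -0.2] w 0.0345
```

View pics/s29.png

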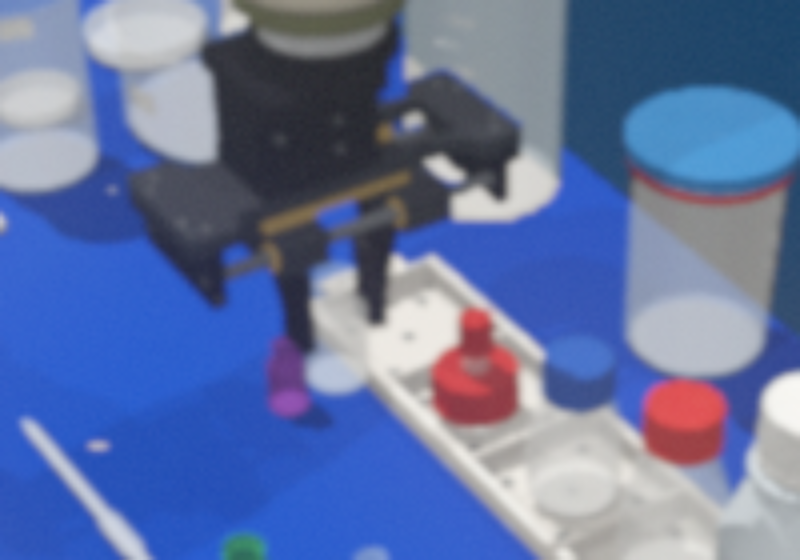

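>>> send_rows(
  commands=[
    [0.2,0.5,0,0,0,0,1],
    [0.4,0.9,0,0,0,0,1],
    [0.6,1,0,0,0,0,1],
    [0.9,1,0,0,0,0,1],
    [0.9,0.8,0,0,0,0,1],
    [0.7,0.4,0,0,0,0,1],
    [0.3,0.1,0,0,0,0,1],
    [0,0,0,0,0,0,1],
  ],
)

```text
time: 27.98
ee_pos: [0.5756, 0.1423, 0.1408]
eef_rot: [0.694, 0.72, 0.002, -0.002]
ft_force: [-0.0, -0.2, -0.3]
width: 0.0343
```

Run:
```python
from h import *
need(.576,.141,.04)
```

```text
t 27.98 pos [0.5756 0.1423 0.1408] need [ 0.01 -0.04 -3.36] turn [-0.06  0.01 -0.01] F [-0.  -0.2 -0.3] w 0.0343
```

>>> send_rows(
  commands=[
    [0,0,-0.4,0,0,0,1],
    [0,0,-0.8,0,0,0,1],
    [0,0,-0.8,0,0,0,1],
    [0,0,-0.4,0,0,0,1],
    [0,0,0,0,0,0,1],
  ],
)

```text
time: 28.4
ee_pos: [0.5727, 0.1394, 0.0647]
eef_rot: [0.695, 0.719, 0.002, -0.001]
ft_force: [-1.5, -0.2, 0.6]
width: 0.0344
```

Run:
```python
from h import *
need(.576,.141,.0137)
cv2.imwrite("pics/s30.png",cv2.resize(r.camera("side")[80:220,180:380],(800,560)))
st=r.read_state();W=cam("wrist",st)
cv2.imwrite("pics/w9.png",r.camera("wrist"))
```

```text
t 28.4 pos [0.5727 0.1394 0.0647] need [ 0.11  0.05 -1.7 ] turn [-0.05  0.01  0.01] F [-1.5 -0.2  0.6] w 0.0344
```

View pics/s30.png

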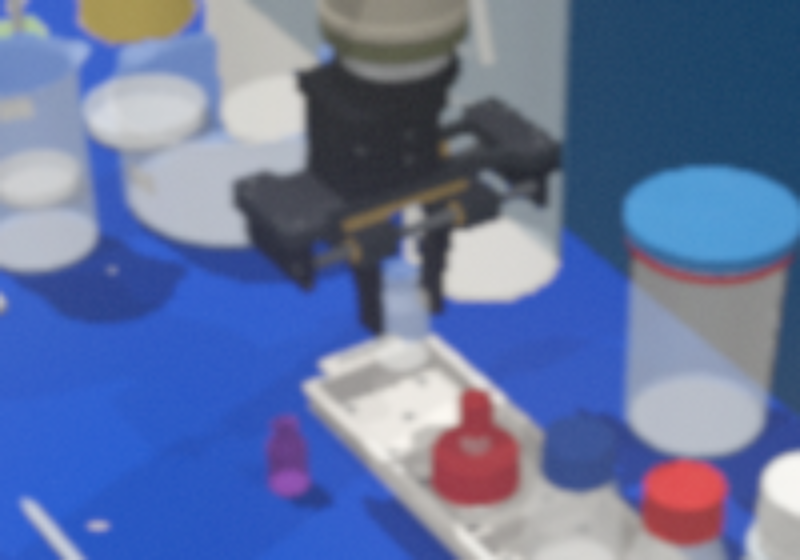

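View pics/w9.png

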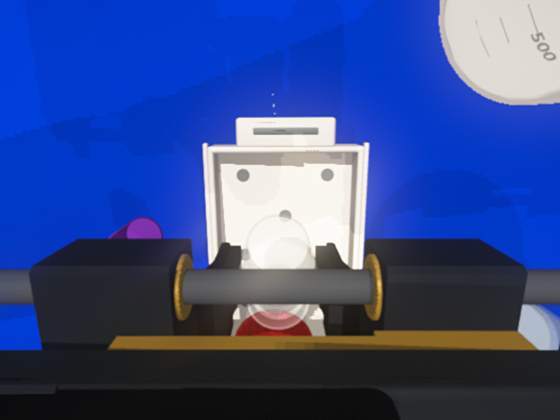

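Run:
```python
from h import *
W=cam("wrist",r.read_state()); print(onz(W,(285,215),.004),onz(W,(213,270),.022),onz(W,(360,270),.022))
```

```text
[0.57848017 0.14223776 0.004     ] [0.53176051 0.10773272 0.022     ] [0.62900074 0.11093622 0.022     ]
```

>>> send_rows(
  commands=[
    [0.12,0.04,-0.2,0,0,0,1],
    [0,0,-0.5,0,0,0,1],
    [0,0,-0.4,0,0,0,1],
    [0,0,0,0,0,0,1],
  ],
)

```text
time: 28.83
ee_pos: [0.5804, 0.1412, 0.0369]
eef_rot: [0.695, 0.719, 0.007, 0.001]
ft_force: [-0.8, -0.8, -1.2]
width: 0.0342
```

Run:
```python
from h import *
need(.576,.141,.0137)
```

```text
t 28.83 pos [0.5804 0.1412 0.0369] need [-0.15 -0.01 -0.77] turn [-0.1   0.11  0.03] F [-0.8 -0.8 -1.2] w 0.0342
```

>>> send_rows(
  commands=[
    [-0.08,0.02,-0.2,-0.1,0.1,0,1],
    [0,0,-0.35,0,0,0,1],
    [-0.03,0,-0.1,0,0,0,1],
    [0,0,0,0,0,0,1],
  ],
)

```text
time: 29.17
ee_pos: [0.5778, 0.1422, 0.0169]
eef_rot: [0.695, 0.719, 0.001, 0.001]
ft_force: [-0.9, 0.4, 0.3]
width: 0.0346
```

Run:
```python
from h import *
need(.5785,.142,.0137)
```

```text
t 29.17 pos [0.5778 0.1422 0.0169] need [ 0.02 -0.01 -0.11] turn [0.01 0.02 0.03] F [-0.9  0.4  0.3] w 0.0346
```

>>> send_rows(
  commands=[
    [0,0,-0.1,0,0,0,1],
    [0,0,-0.06,0,0,0,1],
  ],
)

```text
time: 29.33
ee_pos: [0.5782, 0.1423, 0.0127]
eef_rot: [0.695, 0.719, 0.001, 0.001]
ft_force: [-5.6, -1.9, 12.9]
width: 0.0345
```

Run:
```python
from h import *
need(.5785,.142,.0137)
cv2.imwrite("pics/s31.png",cv2.resize(r.camera("side")[80:220,180:380],(800,560)))
```

```text
t 29.33 pos [0.5782 0.1423 0.0127] need [ 0.01 -0.01  0.03] turn [0.   0.03 0.03] F [-5.6 -1.9 12.9] w 0.0345
```

View pics/s31.png

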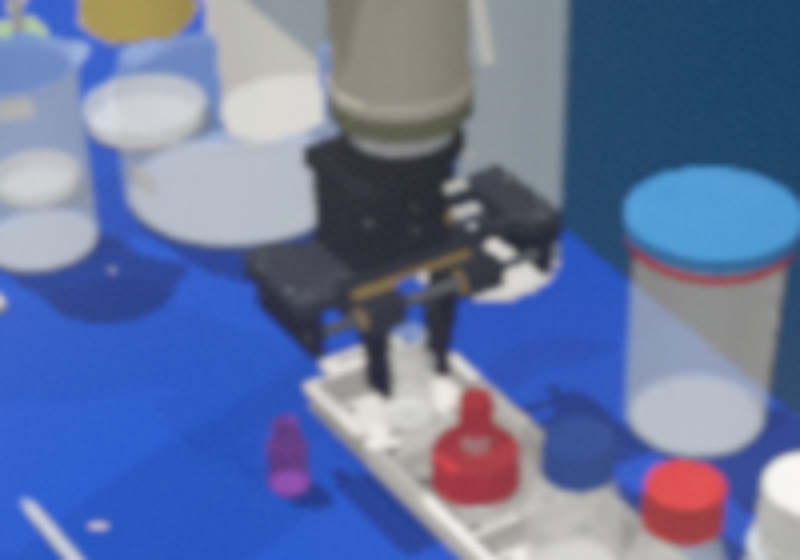

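>>> send_rows(
  commands=[
    [0,0,0.06,0,0,0,0.15],
    [0,0,0,0,0,0,0],
    [0,0,0,0,0,0,-0.06],
    [0,0,0,0,0,0,-0.06],
  ],
)

```text
time: 29.72
ee_pos: [0.5788, 0.1424, 0.0154]
eef_rot: [0.696, 0.718, 0.002, 0.001]
ft_force: [-0.2, 0.8, 0.2]
width: 0.0443
```

>>> send_rows(
  commands=[
    [0,0,0.2,0,0,0,-0.06],
    [0,0,0.5,0,0,0,-0.06],
    [0,0,0.8,0,0,0,-0.06],
    [0,0,1,0,0,0,-0.1],
    [0,0,1,0,0,0,-0.1],
    [0,0,1,0,0,0,-0.1],
    [-0.8,0.3,1,0,0,0,-0.1],
    [-1,0.5,0.5,0,0,0,-0.1],
    [-1,0.5,0.3,0,0,0,-0.1],
    [-1,0.5,0,0,0,0,-0.1],
  ],
)

```text
time: 30.55
ee_pos: [0.4633, 0.1907, 0.2149]
eef_rot: [0.7, 0.714, 0.001, 0.003]
ft_force: [0.0, 1.4, -0.1]
width: 0.048
```

>>> send_rows(
  commands=[
    [-1,1,0,0,0,0,-0.1],
    [-1,1,0,0,0,0,-0.1],
    [-0.3,0.8,0,0,0,0,-0.1],
    [0,0.2,0,0,0,0,-0.1],
    [0,0,0,0,0,0,-0.1],
  ],
)

```text
time: 30.97
ee_pos: [0.3864, 0.2857, 0.2202]
eef_rot: [0.698, 0.716, 0.005, 0.002]
ft_force: [-0.4, -0.8, 0.1]
width: 0.0475
```

Run:
```python
from h import *
need(.5785,.142,.0137)
cv2.imwrite("pics/s32.png",cv2.resize(r.camera("side")[100:310,150:430],(800,600)))
cv2.imwrite("pics/t4.png",cv2.resize(r.camera("top")[140:300,160:420],(800,492)))
```

```text
t 30.97 pos [0.3864 0.2857 0.2202] need [ 6.4  -4.79 -6.88] turn [-0.05  0.12  0.11] F [-0.4 -0.8  0.1] w 0.0475
```

View pics/s32.png

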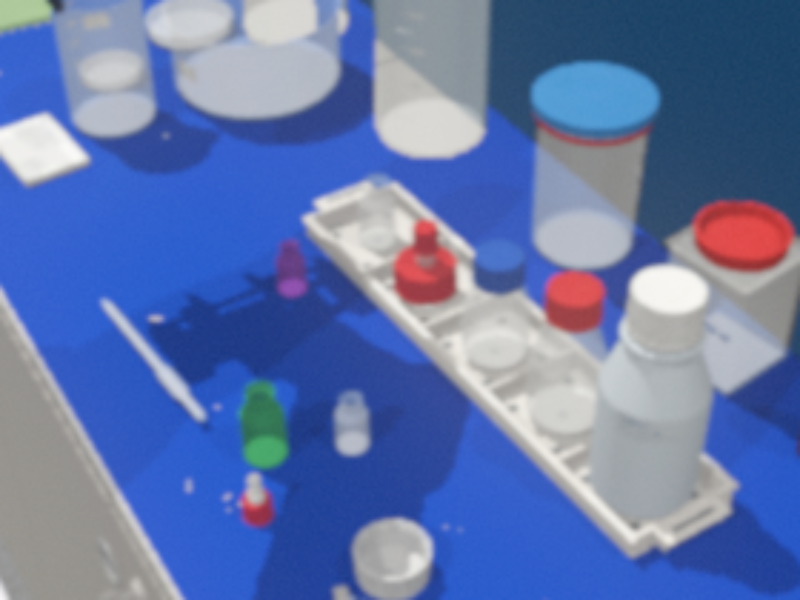

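View pics/t4.png

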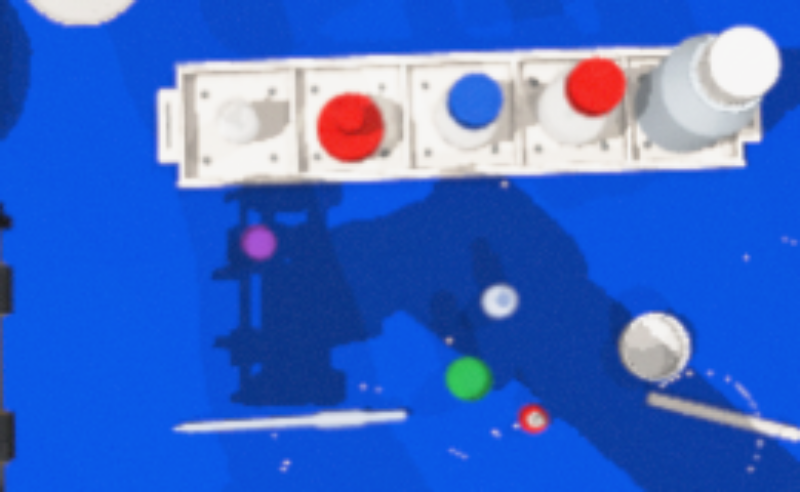

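>>> send_rows(
  commands=[
    [0,0,0,0,0,0,-0.1],
    [0,0,0,0,0,0,-0.1],
    [0,0,0,0,0,0,-0.1],
  ],
)

```text
time: 31.32
ee_pos: [0.3902, 0.2801, 0.2198]
eef_rot: [0.701, 0.713, 0.004, 0.003]
ft_force: [-0.2, 0.3, 1.0]
width: 0.0478
```

```bash
python3 -c "
from bench import r
print(r.close_job())"
```

```text
the job is handed in; nothing more can be done
None
```

The bottles now stand in the order you asked for, and the job was handed in at about 31 s of the 118 s allowed. Starting from the tall bottle, which I did not touch, the bays hold the red-capped bottle, the blue-capped bottle, the collar bottle and, at the far end, the open glass vial.

- **Last checks:** the final side and top pictures show all five upright, one to a bay, with the gripper clear. The white cap and the look-alikes are where they were. I did not measure the final positions numerically.
- **Set-downs:** each one was pressed to the bay floor before release, with a contact force of about 13 to 23 N. I read forces at the end of each call and not continuously. All those readings stayed below 40 N.
- **Re-grips:** my first grip on the red cap was too shallow. I set that bottle back down in its own bay and took it again lower. I also re-closed lower on the blue cap before lifting it.
- **Disagreement:** in the side camera the fingertips appeared about 10 to 18 mm above the reported TCP, more than the 2 mm calibration would explain. I did not find the cause. I worked around it by gripping lower, and no grip slipped after that.

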